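# Lay out the masters on the measuring stage

### The job

Set up the check masters on the aluminium measuring stage: lay the setting ring flat and centred on the round anvil, stand the pin upright inside the ring, lay the longer steel block flat on the stage midway between the anvil and the funnel-topped ball nest, and set the shorter block flat and centred on top of the longer one. Drop the steel ball into the funnel so that it sits down in the nest's well. Leave everything released and at rest.

Things in the scene. Friction and masses are not known exactly. Their poses are not given: they have to be found in the camera images.
- stage: flat aluminium plate, 150 (x) by 350 (y) by 12 mm thick, fixed on the table; origin at the centre of its underside, z up, so its top is 12 mm above the origin (the table is at z = 0). Its x axis is its short side, its y axis its long side
- anvil: round dark steel anvil, diameter 72 mm, 15 mm high, fixed on the stage near one end (either end); origin at the centre of its underside, top 15 mm above it (27 mm above the table); its axes are parallel to the stage's. Anvil and ball nest stand about 200 mm apart along the stage's y axis, never more than about 25 mm out of line across it
- nest: grey ball nest, fixed on the stage near the other end: a funnel above a narrow well, 45 mm high; origin at the centre of its underside, vertical axis. Funnel mouth 64 mm outside and 56 mm inside diameter at the top (45 mm above the origin, 57 mm above the table), narrowing to a round well of 26 mm inside diameter that begins 25 mm above the origin and has its floor 5 mm above it. Base flange 56 mm in diameter, 4 mm thick. Axes parallel to the stage's
- ring_center (a point): setting ring: plain steel ring, 60 mm outside and 40 mm bore diameter, 18 mm high, lying flat on the table; this point is its centre, half-way up, z along its axis; about 0.22 kg
- pin_center (a point): plain steel pin standing upright on the table, diameter 20 mm, 55 mm high; this point is its centre, half-way up, z along its axis; about 0.13 kg
- long_center (a point): the longer steel block, 64 (its x) by 30 (its y) by 20 mm high, lying flat on the table; this point is its centre, half-way up; about 0.29 kg
- short_center (a point): the shorter steel block, 36 (its x) by 28 (its y) by 24 mm high, lying flat on the table; this point is its centre, half-way up; about 0.18 kg
- ball_center (a point): steel ball, diameter 22 mm, resting on a thin fixed black post of 17 mm diameter and 22 mm height with a round foot 44 mm across and 6 mm thick; this point is the ball's centre, about 31 mm above the table at the start; about 0.04 kg
Mind the look-alikes: they are no part of the job. What is shaped like the part that bears long_center but orange or yellow is not meant. Leave any green or red look-alike of the part that bears pin_center alone.

How it is judged:
By the outcome, as a careful person would: the job done as asked, in the order asked, and still so for the second after the job is handed in, with the robot touching nothing.
It also fails if it takes over 131 s, if anything falls off the work surface, if the arm or the gripper's body presses on something with over 40 N, if the wrist force passes 120 N, or if a joint passes its speed limit or range.

### The arm

A 6-joint arm with a two-finger parallel gripper is mounted at the origin on the work surface. World frame = base frame: x ahead of the robot, y to its left, z up, the work surface at z = 0. Lengths are in m, angles in rad, forces in N, time in s.
With the tool pointing down it reaches from about 0.25 to 0.775 m from the base axis. Payload 4 kg.
Tool frame: the origin (TCP) lies at the very end of the fingers, on their centre line; the grasp point (between the pads) lies r.grip_point_offset behind it (r.grip_point_offset is the distance from the TCP to the grasp point, in m); z points along the fingers, x is the direction in which the jaws open and shut, and the axes are right-handed (so a half turn about z gives the same grasp; the last joint's range is limited). The gripper opens to 94 mm and grips with 3 to 60 N. Pads are 16 mm wide; open, the fingers measure 119 mm over their backs; the gripper's body (75 mm by 177 mm) begins 78 mm behind the grasp point.
Start: joints at [1.201, 0.087, 1.371, -0, 1.684, -0.103], TCP at [0.145, 0.531, 0.174] pointing down, gripper open.
Joint ranges: [-3.1, 3.1], [-0.76, 2.03], [0.27, 2.55], [-1.08, 4.22], [0.17, 2.65], [-2.57, 2.57]. Speed limits (rad/s): [2.79, 2.79, 3.14, 3.14, 3.14, 3.14].

### API

Orientations are given as a unit quaternion [x, y, z, w].
In Python, from bench import sensors, optics, ticket, r gives the robot as it stands.
- The arm moves only by the tool play_rows, never from a script. Its argument "series" is a list of rows, each an object with "translation": the shift along the world's x, y, z in mm, a list of three; "roll": the turn about the world's z in rad; "gripper": the finger opening in mm, from 0 to 94. A call has exactly 8 rows; each row is the pose to reach, as a shift and turn from the pose measured when the call began; what a row does not reach only later rows make up. A row lasts 1/12 s, in which the tool goes at most 41.7 mm and 7.16 degrees, less where a joint would pass 70% of its speed; a pose out of reach is approached as far as the arm can. A call with a gripper value outside its range is refused whole. The fingers move at their own pace and stop on an object; "grip_force" is the grip in N (left out, the last holds). Time passes only in rows, so rows that repeat a pose let the fingers close, or fill a call up. It gives the time, the measured TCP pose, the force and the opening at its end, in the units of the state.
- sensors.state(): the state, without advancing time (a new reading comes with each control period).
- optics.read_camera(name): name is "scene" or "side" or "wrist"; returns the picture (480x640x3 uint8, red, green, blue); there is no depth.
- optics.get_calibration(name): a dict with "camera_matrix" (3x3 intrinsics, pixels), "extrinsics" (4x4, takes a point from camera to world coordinates). Camera axes: x right, y down, z forward; pixel columns grow to the right and rows downward; lengths in m; the calibration is good to about 2 mm. A picture is of the moment at which its call begins: read the wrist's pose just before it. get_calibration takes no time and is no camera call; for the wrist camera it gives the pose at the moment of the call.
- ticket.close_job(): hands the job in, once; it reports no verdict.
The state is a dict: "time_s": time; "qpos": joint angles; "dq": joint speeds; "joint_torque": joint torques, N m; "tcp_pos": TCP position; "tool_rot": TCP orientation; "force": force on the tool from outside, world axes, zero at the start; "ft_torque": the same for the moment, N m; "width": opening from 0.0 (shut) to 1.0 (fully open).
Only numpy, scipy, OpenCV 4.12 (cv2) and the standard library are available. Lean on these libraries where they do the work, as an engineer would, in place of code of your own. Each camera call takes 0.05 s, during which the arm holds its last target. There are 200 camera calls.

## Working session

There is one attempt and no reset: what is moved stays moved. The work goes in short steps, Python scripts to look and compute and a tool call to move; the robot and the scene stay as the last step left them, time stands still between calls to the robot, and variables do not carry over. Pictures are saved under pics/ and viewed, about 12 in all and at most 16, crops included, and the job is handed in when it is done.

Besides the shell and the picture viewer there is one more tool, called after ">>>" by a JSON object that holds its "api" and its "payload". play_rows: Moves the arm, as the interface text tells. Its arguments: {"type":"object","properties":{"series":{"type":"array","items":{"type":"object","properties":{"translation":{"type":"array","items":{"type":"number"}},"roll":{"type":"number"},"gripper":{"type":"number"}}}},"grip_force":{"type":"number"}},"required":["series"]}

```bash
mkdir -p pics; cat > h.py <<'E'
import numpy as np, cv2
from bench import sensors, optics, ticket, r
def shot(name, fn, crop=None, scale=1):
    cal=optics.get_calibration(name); im=optics.read_camera(name)[:,:,::-1]
    cv2.imwrite('pics/raw_'+fn,im)
    if crop: im=im[crop[1]:crop[3],crop[0]:crop[2]]
    if scale!=1: im=cv2.resize(im,None,fx=scale,fy=scale,interpolation=cv2.INTER_CUBIC)
    cv2.imwrite('pics/'+fn,im)
    np.savez('pics/'+fn+'.npz',K=cal['camera_matrix'],T=cal['extrinsics'])
def ray(fn,u,v,z):
    c=np.load('pics/'+fn+'.npz'); K,T=c['K'],c['T']
    d=T[:3,:3]@np.linalg.solve(K,[u,v,1.]); o=T[:3,3]
    return o+d*(z-o[2])/d[2]
def proj(fn,p):
    c=np.load('pics/'+fn+'.npz'); K,T=c['K'],c['T']
    q=K@(T[:3,:3].T@(np.asarray(p)-T[:3,3])); return q[:2]/q[2]
E
python3 - <<'E'
from h import *
shot('scene','s1.png'); shot('side','d1.png'); shot('wrist','w1.png')
a=[cv2.imread('pics/'+f) for f in ('s1.png','d1.png')]
for f in('s1.png','d1.png','w1.png'):
  c=np.load('pics/'+f+'.npz');print(f,c['K'].round(1).tolist(),c['T'].round(3).tolist())
s=sensors.state();print(s['time_s'],s['tcp_pos'],s['tool_rot'],s['width'],r.grip_point_offset)
E
```

```text
s1.png [[618.7, 0.0, 320.3], [0.0, 618.7, 243.9], [0.0, 0.0, 1.0]] [[-0.89, 0.33, -0.315, 0.986], [0.456, 0.647, -0.611, 0.865], [0.002, -0.687, -0.726, 1.088], [0.0, 0.0, 0.0, 1.0]]
d1.png [[457.5, 0.0, 315.5], [0.0, 457.5, 243.4], [0.0, 0.0, 1.0]] [[0.993, -0.088, 0.082, 0.437], [-0.118, -0.59, 0.798, -0.696], [-0.022, -0.802, -0.597, 0.575], [0.0, 0.0, 0.0, 1.0]]
w1.png [[343.2, 0.0, 318.1], [0.0, 343.2, 242.8], [0.0, 0.0, 1.0]] [[0.264, 0.938, 0.223, 0.081], [0.965, -0.256, -0.064, 0.549], [-0.002, 0.232, -0.973, 0.383], [0.0, 0.0, 0.0, 1.0]]
0.15 [0.14483537 0.5301202  0.17288862] [ 7.94866004e-01  6.06784440e-01 -7.05221873e-04  4.26198531e-04] 0.9958441299448396 0.0188
```

View pics/s1.png

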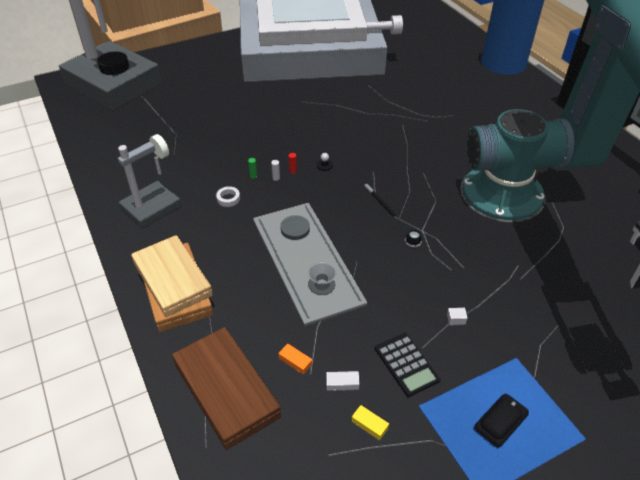

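View pics/d1.png

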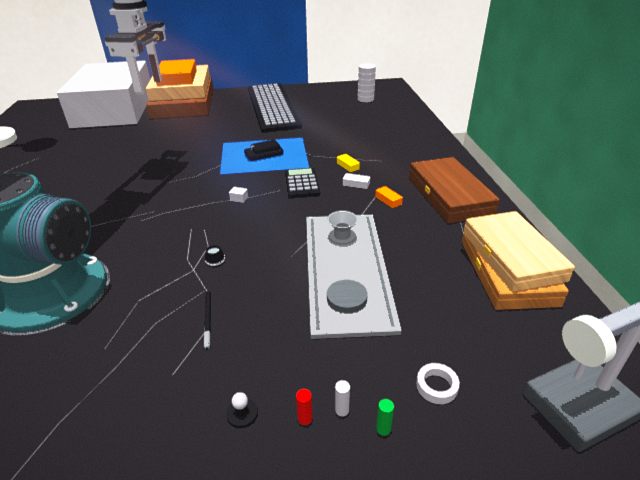

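The scene shows the ring at (228,197), white pin (276,170), ball (325,158), anvil (295,228), nest (321,275), long white block (342,381) and short block (457,316). Next I'll enlarge crops.

```bash
python3 - <<'E'
import cv2
a=cv2.imread('pics/raw_s1.png');b=cv2.imread('pics/raw_d1.png')
R=lambda im,x,y,w,h,s:cv2.resize(im[y:y+h,x:x+w],None,fx=s,fy=s,interpolation=cv2.INTER_CUBIC)
cv2.imwrite('pics/c1.png',R(a,205,145,160,150,4) if 0 else R(a,205,145,180,150,4))
cv2.imwrite('pics/c2.png',R(b,220,130,190,150,4))
cv2.imwrite('pics/c3.png',R(b,220,270,250,170,3.2))
E
```

```text
(no output)
```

View pics/c1.png

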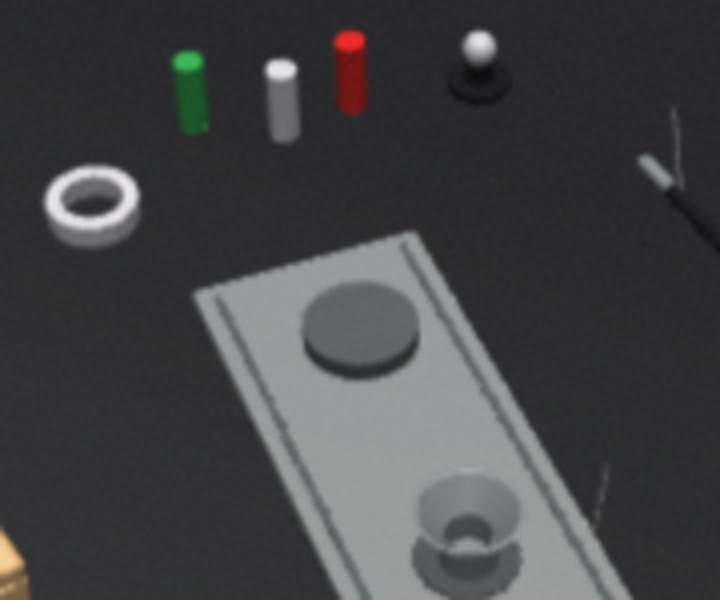

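View pics/c2.png

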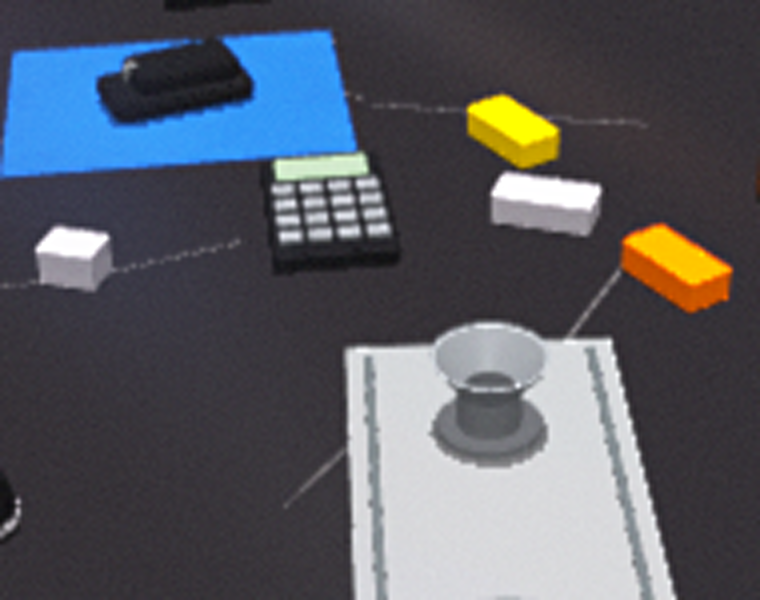

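View pics/c3.png

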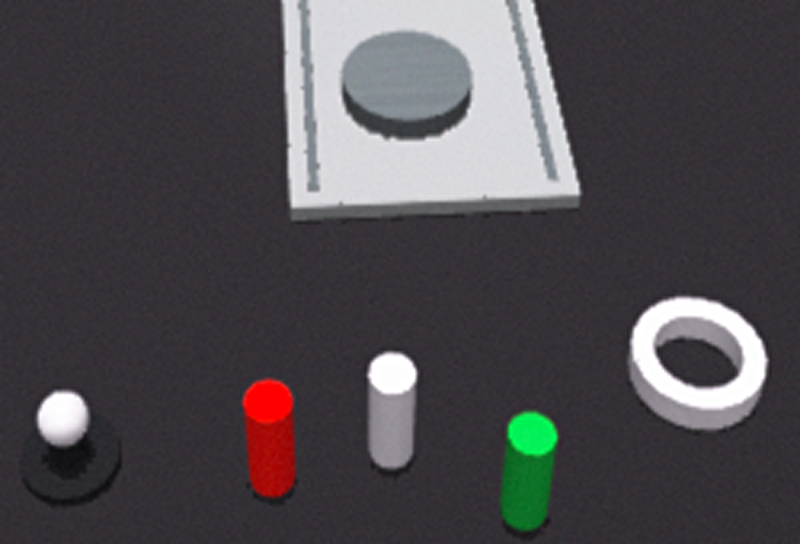

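```bash
python3 - <<'E'
from h import *
A=lambda u,v,z:ray('s1.png',205+u/4,145+v/4,z)
B=lambda u,v,z:ray('d1.png',220+u/4,130+v/4,z)
C=lambda u,v,z:ray('d1.png',220+u/3.2,270+v/3.2,z)
S=lambda u,v,z:ray('s1.png',u,v,z)
def p(n,*a): print(n,*[(1000*x[:2]).round(1) for x in a])
p('ring',A(92,200,.018),C(698,355,.018));p('pin',A(281,70,.055),C(392,373,.055));p('ball',A(479,48,.031),C(63,419,.031))
p('anvil',A(361,324,.027),C(407,76,.027));p('nest',A(469,511,.057),B(490,356,.057))
p('red',A(350,41,.055),C(268,401,.055));p('green',A(188,61,.055),C(532,434,.055))
p('stage near corners',A(195,292,.012),C(580,197,.012),A(412,232,.012),C(292,208,.012))
p('far',B(346,348,.012),B(612,339,.012))
p('long',*[B(u,v,.02) for u,v in((506,171),(602,181),(592,212),(492,199))],S(342,378,.02))
p('short',*[B(u,v,.024) for u,v in((62,227),(110,233),(88,264),(37,252))],S(457,312,.024))
E
```

```text
ring [ 654.7 -296.7] [ 649.6 -306.5]
pin [ 509.4 -319.1] [ 506.5 -323.9]
ball [ 369.  -307.1] [ 366.5 -310.8]
anvil [ 553.  -108.1] [ 549.8 -116.4]
nest [575.2  77.6] [572.8  72.7]
red [ 456.  -325.9] [ 453.6 -330.4]
green [ 560.1 -355.4] [ 557.4 -359.9]
stage near corners [ 626.8 -194.3] [ 624.4 -201.6] [ 482.  -182.1] [ 478.2 -188.7]
far [506.3 159.5] [654.8 146. ]
long [627.7 336.7] [685.3 313.8] [670.7 275.7] [612.8 301.7] [651.1 310.3]
short [346.9 301.2] [376.  289.2] [363.1 254.2] [332.6 273.1] [355.4 282.5]
```

View pics/w1.png

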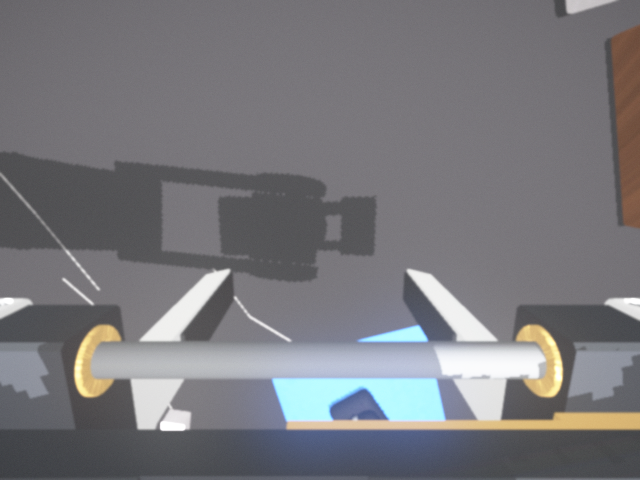

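The wrist view shows the fingers at left and right, and the ground below the TCP near (320,222). Both fixed cameras agree to about 6 mm, so I'll take their averages and set out for the ring.

>>> {"api": "play_rows", "payload": {"series": [{"translation":[507,-832,0],"roll":0.18,"gripper":94},{"translation":[507,-832,0],"roll":0.18,"gripper":94},{"translation":[507,-832,0],"roll":0.18,"gripper":94},{"translation":[507,-832,0],"roll":0.18,"gripper":94},{"translation":[507,-832,0],"roll":0.18,"gripper":94},{"translation":[507,-832,0],"roll":0.18,"gripper":94},{"translation":[507,-832,0],"roll":0.18,"gripper":94},{"translation":[507,-832,0],"roll":0.18,"gripper":94}]}}

```text
time_s: 0.82
tcp_pos: [0.3181, 0.245, 0.1734]
tool_rot: [0.737, 0.676, -0.001, 0.001]
force: [0.5, 0.3, 0.5]
width: 1.0
```

>>> {"api": "play_rows", "payload": {"series": [{"translation":[334,-547,-20],"roll":0,"gripper":94},{"translation":[334,-547,-20],"roll":0,"gripper":94},{"translation":[334,-547,-20],"roll":0,"gripper":94},{"translation":[334,-547,-20],"roll":0,"gripper":94},{"translation":[334,-547,-20],"roll":0,"gripper":94},{"translation":[334,-547,-20],"roll":0,"gripper":94},{"translation":[334,-547,-20],"roll":0,"gripper":94},{"translation":[334,-547,-20],"roll":0,"gripper":94}]}}

```text
time_s: 1.48
tcp_pos: [0.4916, -0.0398, 0.1627]
tool_rot: [0.737, 0.676, -0.001, 0.0]
force: [0.3, 0.7, 0.4]
width: 1.002
```

```bash
python3 - <<'E'
from h import *
shot('wrist','w2.png');print(sensors.state()['tcp_pos'])
E
```

```text
[ 0.49455739 -0.04642982  0.16135349]
```

View pics/w2.png

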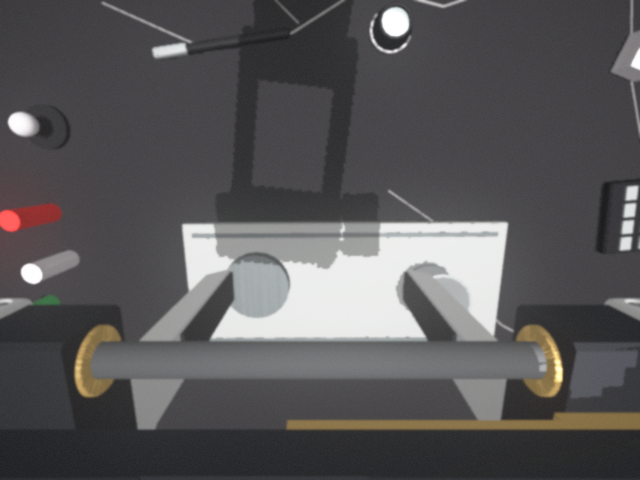

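The wrist view shows the stage's near edge from (183,225) to (507,223), the anvil centre at (257,285), the ball at (24,124) and the pin top at (33,273). I'll carry on to the ring and check these numbers on the way.

>>> {"api": "play_rows", "payload": {"series": [{"translation":[157,-256,-20],"roll":0,"gripper":94},{"translation":[157,-256,-20],"roll":0,"gripper":94},{"translation":[157,-256,-20],"roll":0,"gripper":94},{"translation":[157,-256,-20],"roll":0,"gripper":94},{"translation":[157,-256,-20],"roll":0,"gripper":94},{"translation":[157,-256,-20],"roll":0,"gripper":94},{"translation":[157,-256,-20],"roll":0,"gripper":94},{"translation":[157,-256,-20],"roll":0,"gripper":94}]}}

```text
time_s: 2.2
tcp_pos: [0.652, -0.3065, 0.1383]
tool_rot: [0.74, 0.672, -0.003, 0.002]
force: [-0.2, -0.1, -0.4]
width: 0.999
```

```bash
python3 - <<'E'
from h import *
W=lambda u,v,z:(1000*ray('w2.png',u,v,z)[:2]).round(1)
print('stage',W(183,225,.012),W(507,223,.012),'anvil',W(257,285,.027),'ball',W(24,124,.031),'pin',W(33,273,.055),'short',proj('w2.png',[.3555,.28,.024]))
shot('wrist','w3.png');print(sensors.state()['tcp_pos'], proj('w3.png',[.652,-.302,.018]))
E
```

```text
stage [ 479.7 -183.1] [507.5 161.6] anvil [ 548.7 -109.6] ball [ 367.8 -308.1] pin [ 507.6 -319.4] short [650.04666024  52.40564692]
[ 0.6523141  -0.30798175  0.13720376] [322.6751541 229.719126 ]
```

View pics/w3.png

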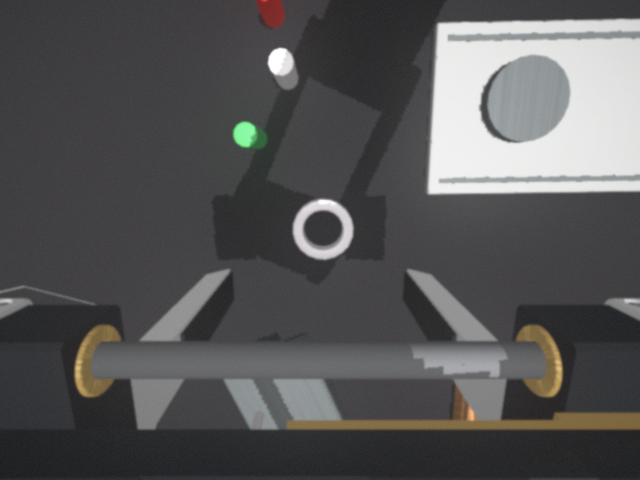

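The ring centre is at (323,229), which matches the prediction of (322.7,229.7), so the ring is at (652,-302).

>>> {"api": "play_rows", "payload": {"series": [{"translation":[0,6,-40],"roll":0,"gripper":94},{"translation":[0,6,-80],"roll":0,"gripper":94},{"translation":[0,6,-115],"roll":0,"gripper":94},{"translation":[0,6,-130],"roll":0,"gripper":94},{"translation":[0,6,-134],"roll":0,"gripper":94},{"translation":[0,6,-134],"roll":0,"gripper":80},{"translation":[0,6,-134],"roll":0,"gripper":50},{"translation":[0,6,-134],"roll":0,"gripper":50}], "grip_force": 20}}

```text
time_s: 2.92
tcp_pos: [0.654, -0.3026, 0.0066]
tool_rot: [0.741, 0.672, -0.003, 0.005]
force: [0.1, -0.1, 0.3]
width: 0.822
```

```bash
python3 - <<'E'
from h import *
W=lambda u,v,z:(1000*ray('w3.png',u,v,z)[:2]).round(1)
print('stage',W(428,194,.012),W(437,23,.012),'anvil',W(527,98,.027),'pin',W(281,61,.055),'ring',W(323,229,.018))
# anvil ellipse refine
im=cv2.imread('pics/raw_w3.png');g=im[:,:,1][50:150,475:580];print(g[48,::8],sensors.state()['tcp_pos'],sensors.state()['width'])
E
```

```text
stage [ 627.6 -196.8] [ 479.5 -185.6] anvil [ 550.6 -113.7] pin [ 507.8 -321.5] ring [ 651.3 -301.6]
[238  74 159 159 155 157 156 152 156 153 149 152 228 229] [ 0.65404708 -0.30262576  0.00659457] 0.8224879672350981
```

>>> {"api": "play_rows", "payload": {"series": [{"translation":[-2,1,-3],"roll":0,"gripper":50},{"translation":[-2,1,-3],"roll":0,"gripper":50},{"translation":[-2,1,-3],"roll":0,"gripper":50},{"translation":[-2,1,-3],"roll":0,"gripper":50},{"translation":[-2,1,-3],"roll":0,"gripper":50},{"translation":[-2,1,-3],"roll":0,"gripper":50},{"translation":[-2,1,-3],"roll":0,"gripper":50},{"translation":[-2,1,-3],"roll":0,"gripper":50}]}}

```text
time_s: 3.58
tcp_pos: [0.652, -0.3016, 0.0034]
tool_rot: [0.741, 0.672, -0.003, 0.004]
force: [0.9, -1.0, 0.2]
width: 0.531
```

```bash
python3 - <<'E'
from h import *
shot('wrist','w4.png');print(sensors.state()['tcp_pos'],sensors.state()['width'])
im=cv2.imread('pics/raw_w4.png'); shot('side','d4.png')
d=cv2.imread('pics/raw_d4.png')[250:450,330:530]
cv2.imwrite('pics/m4.png',np.hstack([im[120:420,140:500],cv2.resize(d,(300,300))]))
E
```

```text
[ 0.65199732 -0.3016363   0.00345456] 0.5327010428161407
```

View pics/m4.png

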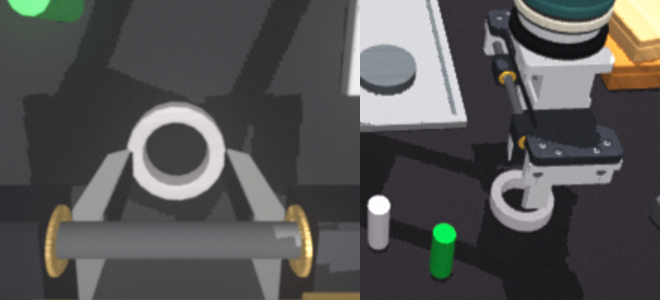

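```bash
python3 - <<'E'
from h import *
for z in (.018,.02): print(ray('w4.png',317,270,z))
print(proj('w4.png',[.652,-.3016,.0034]), proj('w4.png',[.652,-.3016,.018]),proj('w4.png',[.652,-.3016,.022]))
im=cv2.imread('pics/raw_w4.png'); cv2.imwrite('pics/m5.png',cv2.resize(im[200:340,220:420],None,fx=4,fy=4,interpolation=cv2.INTER_CUBIC))
E
```

```text
[ 0.64935954 -0.30090789  0.018     ]
[ 0.64870954 -0.30081697  0.02      ]
[316.63449987 266.88844562] [316.28261536 274.28150241] [316.17757946 276.48829557]
```

View pics/m5.png

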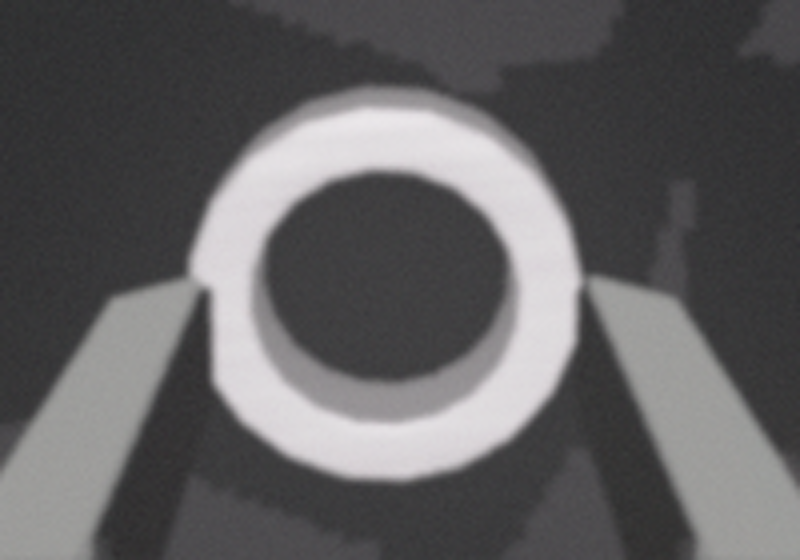

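The close-up shows both pads across the ring at its diameter, centred within about 1 mm; the width reading of 0.53 doesn't match 60 mm. I'll close further and lift to test the grip.

>>> {"api": "play_rows", "payload": {"series": [{"translation":[0,0,0],"roll":0,"gripper":40},{"translation":[0,0,0],"roll":0,"gripper":40},{"translation":[0,0,15],"roll":0,"gripper":40},{"translation":[0,0,40],"roll":0,"gripper":40},{"translation":[0,0,70],"roll":0,"gripper":40},{"translation":[-20,35,85],"roll":0,"gripper":40},{"translation":[-40,70,85],"roll":0,"gripper":40},{"translation":[-60,105,85],"roll":0,"gripper":40}], "grip_force": 30}}

```text
time_s: 4.35
tcp_pos: [0.5925, -0.1964, 0.0904]
tool_rot: [0.741, 0.671, -0.002, 0.006]
force: [0.9, 0.1, 0.8]
width: 0.423
```

```bash
python3 - <<'E'
from h import *
shot('wrist','w5.png');s=sensors.state();print(s['tcp_pos'],s['width'],s['force'])
E
```

```text
[ 0.58622734 -0.18762054  0.08742947] 0.42327710252014517 [-2.79357468  3.83009977 -3.01070949]
```

View pics/w5.png

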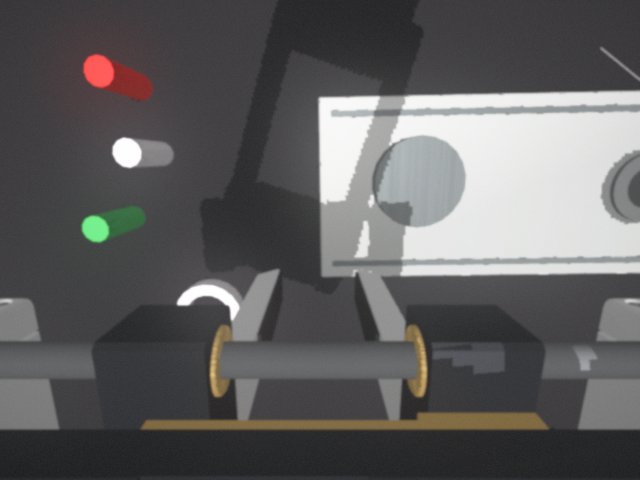

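The ring was not lifted: it is still on the table at (208,300), and the fingers closed to 40 mm over nothing. The gap's apparent scale suggests the fingertips sit higher than the reported TCP. I'll test that with the fixed cameras in one composite.

```bash
python3 - <<'E'
from h import *
shot('scene','s6.png');shot('side','d6.png');shot('wrist','w6.png');s=sensors.state();t=s['tcp_pos'];print(t,s['force'],s['width'])
def pan(fn,t,w=48):
    im=cv2.imread('pics/raw_'+fn); c=proj(fn,t+[0,0,.02]); x,y=int(c[0])-w,int(c[1])-w
    o=cv2.resize(im[y:y+2*w,x:x+2*w],(384,384),interpolation=cv2.INTER_CUBIC); k=384/(2*w)
    for h,col in((0,(0,0,255)),(.01,(0,255,0)),(.02,(255,255,0)),(.03,(255,0,255))):
        q=(proj(fn,t+[0,0,h])-[x,y]+.5)*k-.5; cv2.drawMarker(o,tuple(int(v) for v in q),col,cv2.MARKER_CROSS,10,1)
    return o
P=[pan('s6.png',t),pan('d6.png',t)]
cv2.imwrite('pics/m6.png',np.hstack(P))
c=ray('w6.png',208,305,.018);print('ring?',c)
E
```

```text
[ 0.59173213 -0.19589591  0.08874973] [ 1.03453804 -1.23472601  0.05983538] 0.4198726014962394
ring? [ 0.63862985 -0.29580882  0.018     ]
```

View pics/m6.png

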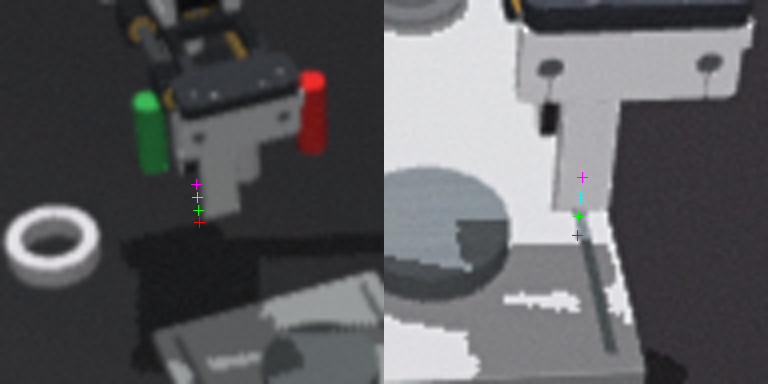

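In both fixed views the fingertips end about 33 mm above the reported TCP. The wrist picture agrees, since a 94 mm gap spanning 173 px puts the tips about 187 mm away where the TCP would be at 220 mm. So the true fingertips are at about TCP z + 33 mm, and I'll redo the grasp that much lower.

>>> {"api": "play_rows", "payload": {"series": [{"translation":[0,0,10],"roll":0,"gripper":94},{"translation":[20,-35,10],"roll":0,"gripper":94},{"translation":[40,-70,10],"roll":0,"gripper":94},{"translation":[60,-106,5],"roll":0,"gripper":94},{"translation":[60,-106,-10],"roll":0,"gripper":94},{"translation":[60,-106,-20],"roll":0,"gripper":94},{"translation":[60,-106,-30],"roll":0,"gripper":94},{"translation":[60,-106,-40],"roll":0,"gripper":94}]}}

```text
time_s: 5.22
tcp_pos: [0.6519, -0.302, 0.0483]
tool_rot: [0.74, 0.672, -0.003, 0.005]
force: [0.3, -0.6, -0.6]
width: 0.956
```

```bash
python3 - <<'E'
from h import *
shot('wrist','w7.png');s=sensors.state();print(s['tcp_pos'],s['width'])
im=cv2.imread('pics/raw_w7.png').astype(int); m=((im.min(2)>140)).astype(np.uint8); m[330:]=0
n,l,st,c=cv2.connectedComponentsWithStats(m)
for i in range(1,n):
    if st[i,4]>300: print(st[i],c[i].round(1), ray('w7.png',st[i,0]+st[i,2]/2,st[i,1]+st[i,3]/2,.018).round(4))
E
```

```text
[ 0.65049052 -0.30079418  0.0457547 ] 0.981840219680313
[ 234    0   39   38 1223] [252.8  16.8] [ 0.4967 -0.3268  0.018 ]
[  459     0   181   207 30741] [546.9 110.8] [ 0.5645 -0.1414  0.018 ]
[ 277  213   81   80 2978] [317.3 253.3] [ 0.651  -0.3017  0.018 ]
[ 158  271   73   59 1324] [194.6 303.2] [ 0.6793 -0.3977  0.018 ]
[ 405  271   74   59 1323] [441.5 303.2] [ 0.6963 -0.2124  0.018 ]
```

>>> {"api": "play_rows", "payload": {"series": [{"translation":[0.5,-1,-30],"roll":0,"gripper":94},{"translation":[0.5,-1,-50],"roll":0,"gripper":94},{"translation":[0.5,-1,-60],"roll":0,"gripper":94},{"translation":[0.5,-1,-67],"roll":0,"gripper":94},{"translation":[0.5,-1,-70],"roll":0,"gripper":94},{"translation":[0.5,-1,-72],"roll":0,"gripper":94},{"translation":[0.5,-1,-73],"roll":0,"gripper":94},{"translation":[0.5,-1,-73],"roll":0,"gripper":90}]}}

```text
time_s: 5.93
tcp_pos: [0.6519, -0.3022, -0.0258]
tool_rot: [0.74, 0.673, -0.003, 0.004]
force: [-0.9, 0.8, 0.0]
width: 0.972
```

>>> {"api": "play_rows", "payload": {"series": [{"translation":[0,0,0],"roll":0,"gripper":45},{"translation":[0,0,0],"roll":0,"gripper":45},{"translation":[0,0,0],"roll":0,"gripper":45},{"translation":[0,0,0],"roll":0,"gripper":45},{"translation":[0,0,0],"roll":0,"gripper":45},{"translation":[0,0,0],"roll":0,"gripper":45},{"translation":[0,0,0],"roll":0,"gripper":45},{"translation":[0,0,0],"roll":0,"gripper":45}]}}

```text
time_s: 6.6
tcp_pos: [0.6519, -0.3025, -0.0255]
tool_rot: [0.74, 0.673, -0.003, 0.004]
force: [-0.2, -0.4, 0.2]
width: 0.64
```

Width 0.64 is 60 mm, so the ring is gripped. Now to lift it and move it near the anvil.

>>> {"api": "play_rows", "payload": {"series": [{"translation":[0,0,15],"roll":0,"gripper":45},{"translation":[0,0,50],"roll":0,"gripper":45},{"translation":[0,0,85],"roll":0,"gripper":45},{"translation":[-20,35,90],"roll":0,"gripper":45},{"translation":[-40,70,90],"roll":0,"gripper":45},{"translation":[-60,100,90],"roll":0,"gripper":45},{"translation":[-60,105,90],"roll":0,"gripper":45},{"translation":[-60,105,90],"roll":0,"gripper":45}]}}

```text
time_s: 7.27
tcp_pos: [0.5901, -0.1945, 0.0631]
tool_rot: [0.739, 0.674, -0.003, 0.003]
force: [0.9, -1.1, -2.4]
width: 0.636
```

```bash
python3 - <<'E'
from h import *
shot('wrist','w8.png');s=sensors.state();print(s['tcp_pos'],s['width'],s['force'])
def anv(fn):
    im=cv2.imread('pics/raw_'+fn); b=im.mean(2)
    return im
ims=[cv2.resize(anv(f)[120:280,300:640],None,fx=2.3,fy=1.8*1.278,interpolation=cv2.INTER_CUBIC) for f in('w6.png',)]
a=cv2.imread('pics/raw_w8.png')
o=np.vstack([cv2.resize(cv2.imread('pics/raw_w6.png')[80:300,300:640],None,fx=1.8,fy=1.8),cv2.resize(a[200:330,220:560],None,fx=1.5,fy=1.5,dst=None) if 0 else cv2.resize(a[200:310,220:560],None,fx=1.8,fy=1.8)])
print(o.shape);cv2.imwrite('pics/m8.png',o)
E
```

```text
[ 0.59145379 -0.19657682  0.06375828] 0.6344186459131642 [ 0.29718823 -0.46910686 -2.56238089]
(594, 612, 3)
```

View pics/m8.png

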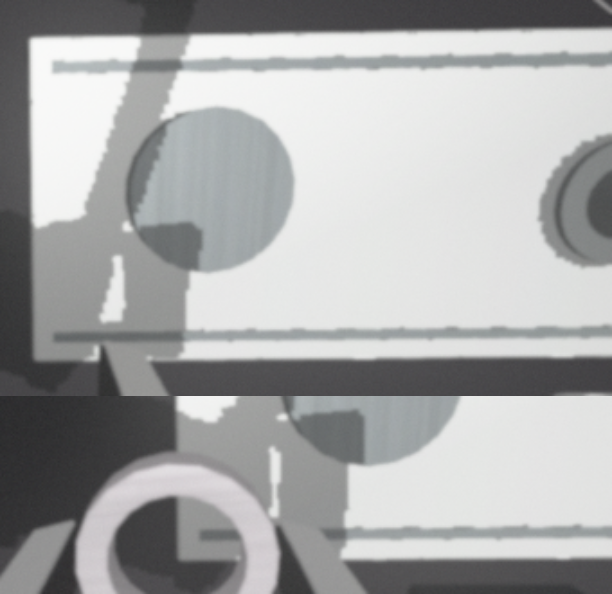

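The ring is in hand (force -2.5 N). In w6 the anvil's top centre is at (418.3,185) and the stage corners are at (317.2,101.1) and (318.9,280.6).

```bash
python3 - <<'E'
from h import *
W=lambda u,v,z:(1000*ray('w6.png',u,v,z)[:2]).round(1)
a=W(418.3,185,.027);print('anvil',a,'stage',W(317.2,101.1,.012),W(318.9,280.6,.012),'diam',np.linalg.norm(W(418.3,80+107/1.8,.027)-W(418.3,80+271/1.8,.027)))
print('top edge', W(300+600/1.8,80+30/1.8,.012))
# ring rel. to TCP: centre from w8 top face
im=cv2.imread('pics/raw_w8.png')
t=sensors.state()['tcp_pos'];print(t)
g=(im.min(2)>120).astype(np.uint8)
# ring: crop px x 76..280, y 463..~ => radius
u=220+178/1.8; print('ring u',u,'tcp u',proj('w8.png',t+[0,0,.04]))
E
```

```text
anvil [ 550.3 -111.4] stage [ 479.5 -184. ] [ 627.  -196.5] diam 70.42300760404937
top edge [499.6  59.3]
[ 0.59145379 -0.19657682  0.06375828]
ring u 318.8888888888889 tcp u [311.980141   292.90435082]
```

>>> {"api": "play_rows", "payload": {"series": [{"translation":[-14,28,0],"roll":0,"gripper":45},{"translation":[-28,56,0],"roll":0,"gripper":45},{"translation":[-38,80,0],"roll":0,"gripper":45},{"translation":[-40,85,-5],"roll":0,"gripper":45},{"translation":[-40,85,-15],"roll":0,"gripper":45},{"translation":[-40,85,-25],"roll":0,"gripper":45},{"translation":[-40,85,-30],"roll":0,"gripper":45},{"translation":[-40,85,-30],"roll":0,"gripper":45}]}}

```text
time_s: 7.98
tcp_pos: [0.5503, -0.1125, 0.0309]
tool_rot: [0.74, 0.673, -0.005, 0.002]
force: [-0.8, -0.4, -2.2]
width: 0.636
```

```bash
python3 - <<'E'
from h import *
shot('wrist','w9.png');s=sensors.state();print(s['tcp_pos'],s['width'],s['force'])
E
```

```text
[ 0.55080663 -0.11256037  0.03190836] 0.6366297588167401 [-0.34446809 -1.13458969 -2.12476847]
```

>>> {"api": "play_rows", "payload": {"series": [{"translation":[0.5,0.7,-14],"roll":0,"gripper":45},{"translation":[0.5,0.7,-22],"roll":0,"gripper":45},{"translation":[0.5,0.7,-26],"roll":0,"gripper":45},{"translation":[0.5,0.7,-28],"roll":0,"gripper":45},{"translation":[0.5,0.7,-29],"roll":0,"gripper":45},{"translation":[0.5,0.7,-30],"roll":0,"gripper":45},{"translation":[0.5,0.7,-30],"roll":0,"gripper":45},{"translation":[0.5,0.7,-30],"roll":0,"gripper":45}]}}

```text
time_s: 8.7
tcp_pos: [0.5517, -0.112, 0.0025]
tool_rot: [0.74, 0.673, -0.004, 0.003]
force: [0.4, 0.7, -2.8]
width: 0.63
```

>>> {"api": "play_rows", "payload": {"series": [{"translation":[-0.5,0,-0.8],"roll":0,"gripper":45},{"translation":[-0.5,0,-1.3],"roll":0,"gripper":45},{"translation":[-0.5,0,-1.3],"roll":0,"gripper":62},{"translation":[-0.5,0,-1.3],"roll":0,"gripper":66},{"translation":[-0.5,0,-1.3],"roll":0,"gripper":72},{"translation":[-0.5,0,-1.3],"roll":0,"gripper":80},{"translation":[-0.5,0,-1.3],"roll":0,"gripper":80},{"translation":[-0.5,0,-1.3],"roll":0,"gripper":80}]}}

```text
time_s: 9.37
tcp_pos: [0.5514, -0.112, 0.0014]
tool_rot: [0.74, 0.673, -0.004, 0.003]
force: [0.5, -0.4, -0.6]
width: 0.85
```

>>> {"api": "play_rows", "payload": {"series": [{"translation":[0,0,15],"roll":0,"gripper":80},{"translation":[0,0,50],"roll":0,"gripper":70},{"translation":[0,0,85],"roll":0,"gripper":50},{"translation":[0,0,110],"roll":0,"gripper":50},{"translation":[0,0,110],"roll":0,"gripper":50},{"translation":[0,0,110],"roll":0,"gripper":50},{"translation":[0,0,110],"roll":0,"gripper":50},{"translation":[0,0,110],"roll":0,"gripper":50}]}}

```text
time_s: 10.03
tcp_pos: [0.5501, -0.1116, 0.1092]
tool_rot: [0.74, 0.673, -0.005, 0.002]
force: [0.9, -0.0, -0.0]
width: 0.53
```

```bash
python3 - <<'E'
from h import *
shot('wrist','w10.png');s=sensors.state();print(s['tcp_pos'],s['width'],s['force'])
im=cv2.imread('pics/raw_w10.png')
cv2.imwrite('pics/m10.png',cv2.resize(im[150:350,200:440],None,fx=3,fy=3,interpolation=cv2.INTER_CUBIC))
E
```

```text
[ 0.55003174 -0.11159354  0.10907234] 0.536275554579164 [-0.03783343 -0.48853693  0.07247682]
```

View pics/m10.png

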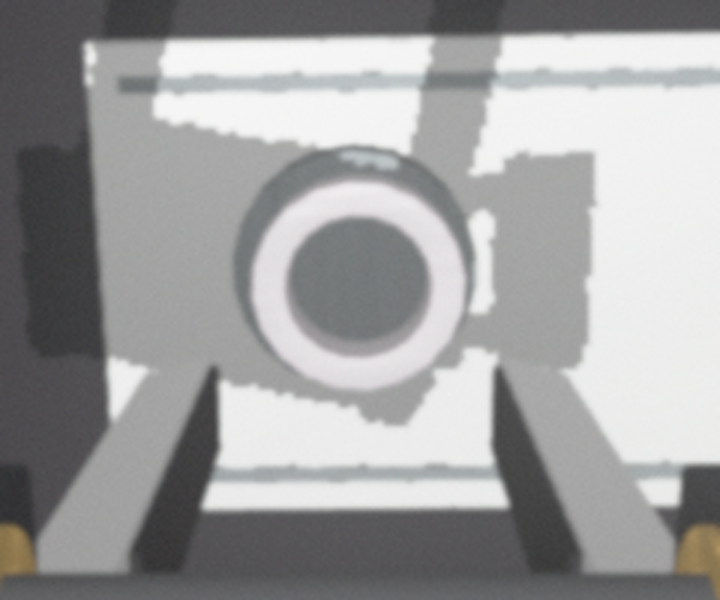

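The ring lies flat on the anvil: its top is centred at (359,286) in the crop, and the anvil's edges are left 236, right 474 and top 147. I'll compute the centring.

```bash
cat >> h.py <<'E'
from scipy.optimize import least_squares
def ext(fn,c,z,R):
    a=np.linspace(0,2*np.pi,180); return np.array([proj(fn,[c[0]+R*np.cos(t),c[1]+R*np.sin(t),z]) for t in a])
def fit(fn,z,R,L=None,Rt=None,T=None,B=None,c0=(.55,-.11)):
    def f(c):
        e=ext(fn,c,z,R); o=[]
        if L: o.append(e[:,0].min()-L)
        if Rt: o.append(e[:,0].max()-Rt)
        if T: o.append(e[:,1].min()-T)
        if B: o.append(e[:,1].max()-B)
        return o
    s=least_squares(f,c0,diff_step=1e-3); return s.x*1000, s.fun
E
python3 - <<'E'
from h import *
f='w10.png'; X=lambda u:200+(u-1)/3; Y=lambda v:150+(v-1)/3
print('ring',fit(f,.045,.030,X(251),X(467),Y(182),Y(391)))
print('anvil',fit(f,.027,.036,X(236),X(474),Y(147)))
E
```

```text
ring (array([ 552.15895588, -110.48061515]), array([-0.40671853,  0.40373922, -0.50156992,  0.57390392]))
anvil (array([ 551.01386602, -111.67170339]), array([-1.50754587,  1.49989078,  0.08006602]))
```

The ring is about 1.6 mm off the anvil centre, which is near measurement noise, so I accept it. Now the pin.

>>> {"api": "play_rows", "payload": {"series": [{"translation":[-8,-40,0],"roll":0,"gripper":50},{"translation":[-16,-80,-10],"roll":0,"gripper":50},{"translation":[-24,-120,-20],"roll":0,"gripper":50},{"translation":[-32,-160,-30],"roll":0,"gripper":50},{"translation":[-40,-195,-39],"roll":0,"gripper":50},{"translation":[-42,-209,-39],"roll":0,"gripper":50},{"translation":[-42,-209,-39],"roll":0,"gripper":50},{"translation":[-42,-209,-39],"roll":0,"gripper":50}]}}

```text
time_s: 10.75
tcp_pos: [0.5076, -0.32, 0.069]
tool_rot: [0.74, 0.672, -0.005, 0.0]
force: [0.2, 0.6, 0.2]
width: 0.533
```

```bash
cat >> h.py <<'E'
def blobs(fn,z,thr=130,vmax=330,amin=150,sat=40):
    im=cv2.imread('pics/raw_'+fn).astype(int); m=((im.min(2)>thr)&(im.max(2)-im.min(2)<sat)).astype(np.uint8); m[vmax:]=0
    n,l,st,c=cv2.connectedComponentsWithStats(m)
    for i in range(1,n):
        if st[i,4]>amin: print(st[i].tolist(),c[i].round(1),(1000*ray(fn,st[i,0]+(st[i,2]-1)/2,st[i,1]+(st[i,3]-1)/2,z)).round(1)[:2])
E
python3 - <<'E'
from h import *
shot('wrist','w11.png');s=sensors.state();print(s['tcp_pos'],s['width'])
print(proj('w11.png',[.508,-.321,.055])); 
blobs('w11.png',.055); print(); blobs('w11.png',.055,190)
E
```

```text
[ 0.50828926 -0.31926453  0.06964561] 0.5330539974156734
[315.46694961 261.46097997]
[297, 25, 33, 38, 986] [313.1  43.6] [ 374.3 -309.3]
[476, 191, 164, 139, 19524] [563.7 256.9] [ 522.4 -157.9]
[300, 233, 29, 43, 947] [314.6 255.1] [ 502.7 -321.5]
[213, 270, 57, 60, 1467] [242.5 302.8] [ 530.7 -375.7]
[368, 270, 56, 60, 1473] [393.7 302.8] [ 540.7 -268.1]
[0, 298, 37, 32, 1044] [ 16.6 314.6] [ 526.4 -535.4]

[298, 26, 28, 29, 554] [310.9  39.3] [ 372.3 -310. ]
[477, 192, 163, 138, 12813] [552.2 249.1] [ 522.8 -157.5]
[301, 248, 27, 27, 554] [314.2 260.8] [ 507.6 -322. ]
```

>>> {"api": "play_rows", "payload": {"series": [{"translation":[-0.5,-2.2,0],"roll":0,"gripper":50},{"translation":[-0.5,-2.2,-25],"roll":0,"gripper":50},{"translation":[-0.5,-2.2,-50],"roll":0,"gripper":50},{"translation":[-0.5,-2.2,-68],"roll":0,"gripper":45},{"translation":[-0.5,-2.2,-75],"roll":0,"gripper":30},{"translation":[-0.5,-2.2,-75],"roll":0,"gripper":12},{"translation":[-0.5,-2.2,-75],"roll":0,"gripper":12},{"translation":[-0.5,-2.2,-75],"roll":0,"gripper":12}], "grip_force": 25}}

```text
time_s: 11.47
tcp_pos: [0.5092, -0.3218, -0.0033]
tool_rot: [0.739, 0.673, -0.004, 0.003]
force: [-0.1, 0.1, 1.3]
width: 0.231
```

>>> {"api": "play_rows", "payload": {"series": [{"translation":[0,0,0],"roll":0,"gripper":12},{"translation":[0,0,0],"roll":0,"gripper":12},{"translation":[0,0,0],"roll":0,"gripper":12},{"translation":[0,0,0],"roll":0,"gripper":12},{"translation":[0,0,0],"roll":0,"gripper":12},{"translation":[0,0,0],"roll":0,"gripper":12},{"translation":[0,0,0],"roll":0,"gripper":12},{"translation":[0,0,0],"roll":0,"gripper":12}]}}

```text
time_s: 12.13
tcp_pos: [0.5094, -0.322, -0.0029]
tool_rot: [0.739, 0.673, -0.004, 0.003]
force: [-0.3, 0.9, 2.0]
width: 0.196
```

>>> {"api": "play_rows", "payload": {"series": [{"translation":[0,0,15],"roll":0,"gripper":12},{"translation":[0,0,45],"roll":0,"gripper":12},{"translation":[0,0,80],"roll":0,"gripper":12},{"translation":[8,40,85],"roll":0,"gripper":12},{"translation":[16,80,85],"roll":0,"gripper":12},{"translation":[24,120,85],"roll":0,"gripper":12},{"translation":[32,155,85],"roll":0,"gripper":12},{"translation":[32,155,85],"roll":0,"gripper":12}]}}

```text
time_s: 12.8
tcp_pos: [0.5421, -0.1603, 0.0817]
tool_rot: [0.737, 0.676, -0.003, 0.001]
force: [0.2, -0.8, -2.2]
width: 0.196
```

```bash
python3 - <<'E'
from h import *
shot('wrist','w12.png');s=sensors.state();print(s['tcp_pos'],s['width'],s['force'])
blobs('w12.png',.055+.09,190,300); print(proj('w12.png',s['tcp_pos']+[0,0,.058]))
E
```

```text
[ 0.5416335  -0.16363739  0.08166138] 0.1945220231990518 [ 0.81558615  0.04902957 -1.61216283]
[58, 0, 32, 32, 795] [73.2 15. ] [ 414.5 -241.6]
[281, 167, 74, 41, 2170] [315.7 184.6] [ 487.2 -154.4]
[376, 166, 264, 15, 3386] [506.8 172.7] [488.4 -74.5]
[346, 185, 294, 115, 24253] [492.9 238.8] [517.7 -79.9]
[300, 282, 37, 18, 532] [318.  291.9] [ 533.8 -158.3]
[308.26004983 302.79746977]
```

>>> {"api": "play_rows", "payload": {"series": [{"translation":[5,25,0],"roll":0,"gripper":12},{"translation":[11,48,0],"roll":0,"gripper":12},{"translation":[11,52,0],"roll":0,"gripper":12},{"translation":[11,52.5,0],"roll":0,"gripper":12},{"translation":[11,52.5,-10],"roll":0,"gripper":12},{"translation":[11,52.5,-20],"roll":0,"gripper":12},{"translation":[11,52.5,-27],"roll":0,"gripper":12},{"translation":[11,52.5,-27],"roll":0,"gripper":12}]}}

```text
time_s: 13.52
tcp_pos: [0.5503, -0.1117, 0.0513]
tool_rot: [0.738, 0.675, -0.006, -0.0]
force: [-1.2, -0.4, -2.0]
width: 0.193
```

>>> {"api": "play_rows", "payload": {"series": [{"translation":[2,0.5,0],"roll":0,"gripper":12},{"translation":[2,0.5,-8],"roll":0,"gripper":12},{"translation":[2,0.5,-15],"roll":0,"gripper":12},{"translation":[2,0.5,-20],"roll":0,"gripper":12},{"translation":[2,0.5,-23],"roll":0,"gripper":12},{"translation":[2,0.5,-25],"roll":0,"gripper":12},{"translation":[2,0.5,-26],"roll":0,"gripper":12},{"translation":[2,0.5,-26],"roll":0,"gripper":12}]}}

```text
time_s: 14.18
tcp_pos: [0.5523, -0.1111, 0.0252]
tool_rot: [0.738, 0.675, -0.006, -0.0]
force: [0.2, -0.6, -0.8]
width: 0.195
```

>>> {"api": "play_rows", "payload": {"series": [{"translation":[0,0,-0.6],"roll":0,"gripper":12},{"translation":[0,0,-1],"roll":0,"gripper":12},{"translation":[0,0,-1],"roll":0,"gripper":12},{"translation":[0,0,-1],"roll":0,"gripper":21},{"translation":[0,0,-1],"roll":0,"gripper":25},{"translation":[0,0,-1],"roll":0,"gripper":32},{"translation":[0,0,-1],"roll":0,"gripper":40},{"translation":[0,0,-1],"roll":0,"gripper":40}]}}

```text
time_s: 14.85
tcp_pos: [0.5525, -0.1111, 0.0245]
tool_rot: [0.738, 0.675, -0.005, 0.0]
force: [-0.3, -0.4, -0.1]
width: 0.416
```

>>> {"api": "play_rows", "payload": {"series": [{"translation":[0,0,20],"roll":0,"gripper":40},{"translation":[0,0,55],"roll":0,"gripper":50},{"translation":[0,0,90],"roll":0,"gripper":50},{"translation":[0,0,100],"roll":0,"gripper":50},{"translation":[0,0,100],"roll":0,"gripper":60},{"translation":[0,0,100],"roll":0,"gripper":60},{"translation":[0,0,100],"roll":0,"gripper":60},{"translation":[0,0,100],"roll":0,"gripper":60}]}}

```text
time_s: 15.52
tcp_pos: [0.551, -0.1107, 0.1217]
tool_rot: [0.738, 0.675, -0.007, -0.002]
force: [-0.3, 1.0, -0.1]
width: 0.642
```

```bash
python3 - <<'E'
from h import *
shot('wrist','w13.png');shot('side','d13.png');s=sensors.state();print(s['tcp_pos'],s['width'],s['force'])
print('pin pred',proj('w13.png',[.5516,-.1112,.082]),'ring pred',proj('w13.png',[.5516,-.1112,.045]))
blobs('w13.png',.082,190)
E
```

```text
[ 0.55133133 -0.11082745  0.12216248] 0.6373060134341032 [-0.69741419 -0.29506289 -0.26476779]
pin pred [316.65096023 252.49801696] ring pred [317.15531866 241.80338858]
[33, 20, 27, 28, 589] [46.1 33.1] [ 386.9 -276.1]
[356, 161, 258, 152, 24915] [486.7 226.4] [550.4  14.2]
[251, 163, 92, 38, 2748] [297.5 180.2] [ 497.8 -120.9]
[285, 208, 67, 67, 2346] [318. 243.] [ 542.8 -109.4]
[264, 264, 109, 38, 2385] [321.9 288.1] [ 575.4 -112.3]
[260, 305, 117, 9, 1012] [318.6 309.1] [ 597.2 -114.3]
[421, 304, 27, 9, 208] [434.5 308. ] [604.2 -24. ]
```

```bash
python3 - <<'E'
from h import *
im=cv2.imread('pics/raw_w13.png').min(2)
for v in range(206,278,3): print(v,''.join('%4d'%im[v,u] for u in range(284,354,4)))
E
```

```text
206  169 170 136 122 124 125 130 140 154 160 177 180 186 140 123 161 168 168
209  167 139 117 124 129 154 184 217 229 253 232 232 156 131 125 124 164 166
212  165 123 118 127 169 228 235 234 235 235 233 240 219 167 125 119 151 166
215  143 123 122 176 228 233 231 231 229 228 231 233 234 231 162 122 131 167
218  124 122 153 230 233 231 226 220 208 211 218 225 226 230 223 149 123 153
221  120 125 211 228 225 221 167 133 127 126 136 186 221 225 228 206 126 130
224  120 166 225 226 219 156 124 122 124 123 125 123 168 223 226 227 148 126
227  119 209 225 224 175 121 122 123 140 144 132 122 122 187 224 226 205 125
230  129 221 225 213 126 122 122 145 154 151 150 129 121 132 222 225 223 126
233  152 222 225 185 122 121 130 149 156 154 153 142 121 122 199 228 227 137
236  175 222 224 152 120 121 136 153 154 155 150 147 120 122 169 224 224 159
239  178 224 225 144 122 121 142 159 185 181 161 148 118 121 151 226 225 182
242  185 224 225 145 121 124 155 222 224 228 215 158 120 123 153 227 225 176
245  184 226 227 153 119 120 205 224 227 226 223 215 123 121 165 228 226 163
248  156 222 224 172 124 124 223 224 226 222 225 225 130 125 184 227 225 155
251  132 222 226 198 142 135 223 224 226 222 225 226 143 142 216 226 223 144
254  121 218 225 224 158 141 222 223 221 222 226 221 142 162 226 225 212 153
257  144 181 223 227 203 151 211 224 219 224 225 216 156 213 228 224 179 160
260  160 132 219 225 226 197 176 219 220 225 222 178 202 228 226 219 159 164
263  160 149 180 223 226 227 216 194 212 217 203 215 228 227 225 172 161 162
266  161 161 148 192 224 226 228 228 229 229 228 227 226 223 205 161 160 158
269  160 162 161 151 194 221 223 225 225 226 224 221 219 191 163 165 163 173
272  161 160 161 160 162 176 208 219 219 219 218 208 181 160 160 232 232 234
275  160 161 161 162 160 161 161 174 177 182 170 161 159 161 170 236 236 236
```

The pin stands in the ring, with its top centre at (318,251) against a predicted (316.7,252.5). Next is the long block.

>>> {"api": "play_rows", "payload": {"series": [{"translation":[99,420,-20],"roll":-0.307,"gripper":60},{"translation":[99,420,-20],"roll":-0.307,"gripper":60},{"translation":[99,420,-20],"roll":-0.307,"gripper":60},{"translation":[99,420,-20],"roll":-0.307,"gripper":60},{"translation":[99,420,-20],"roll":-0.307,"gripper":60},{"translation":[99,420,-20],"roll":-0.307,"gripper":60},{"translation":[99,420,-20],"roll":-0.307,"gripper":60},{"translation":[99,420,-20],"roll":-0.307,"gripper":60}]}}

```text
time_s: 16.28
tcp_pos: [0.6262, 0.2092, 0.1062]
tool_rot: [0.833, 0.554, -0.007, -0.003]
force: [1.9, 0.2, -0.4]
width: 0.637
```

>>> {"api": "play_rows", "payload": {"series": [{"translation":[24,100,0],"roll":0,"gripper":60},{"translation":[24,100,0],"roll":0,"gripper":60},{"translation":[24,100,0],"roll":0,"gripper":60},{"translation":[24,100,0],"roll":0,"gripper":60},{"translation":[24,100,0],"roll":0,"gripper":60},{"translation":[24,100,0],"roll":0,"gripper":60},{"translation":[24,100,0],"roll":0,"gripper":60},{"translation":[24,100,0],"roll":0,"gripper":60}]}}

```text
time_s: 16.95
tcp_pos: [0.6504, 0.3075, 0.1064]
tool_rot: [0.833, 0.553, -0.007, -0.003]
force: [0.7, -0.2, 1.1]
width: 0.634
```

```bash
cat >> h.py <<'E'
def rects(fn,z,thr=190,vmax=330,amin=800,amax=8000):
    im=cv2.imread('pics/raw_'+fn).astype(int); m=((im.min(2)>thr)&(im.max(2)-im.min(2)<40)).astype(np.uint8); m[vmax:]=0
    cs,_=cv2.findContours(m,cv2.RETR_EXTERNAL,cv2.CHAIN_APPROX_NONE)
    for c in cs:
        if amin<cv2.contourArea(c)<amax:
            w=np.array([1000*ray(fn,u,v,z)[:2] for u,v in c[:,0].astype(float)],np.float32)
            print(c[:,0].min(0),c[:,0].max(0),cv2.minAreaRect(w))
E
python3 - <<'E'
from h import *
shot('wrist','w14.png');s=sensors.state();print(s['tcp_pos'],s['tool_rot'])
print(proj('w14.png',[.65,.309,.02]))
rects('w14.png',.02,190);rects('w14.png',.02,150)
E
```

```text
[0.65041622 0.30762233 0.10654215] [ 0.83314999  0.55299551 -0.00701977 -0.00278903]
[319.1101356  238.02934939]
[303 200] [339 270] ((648.7566528320312, 310.7738037109375), (29.661861419677734, 63.23912811279297), 64.35943603515625)
[302   6] [361  94] ((514.9425659179688, 376.6936340332031), (59.01756286621094, 28.02310562133789), 0.13706636428833008)
[378 271] [436 329] ((736.886474609375, 356.8956298828125), (79.2630615234375, 21.4880428314209), 13.655579566955566)
[200 271] [258 329] ((674.6549682617188, 210.2129669189453), (22.407995223999023, 79.41001892089844), 33.86443328857422)
[302 199] [339 271] ((648.71435546875, 310.547119140625), (30.606712341308594, 64.89912414550781), 64.57071685791016)
[301   5] [362  95] ((514.9727172851562, 376.75244140625), (59.88228225708008, 29.006912231445312), 0.05368752405047417)
```

The long block's centre is at (648.7,310.6), its 30 mm side points along 64.4°, and its size measures 30×64, all as expected.

>>> {"api": "play_rows", "payload": {"series": [{"translation":[-1.7,3,-40],"roll":-0.047,"gripper":60},{"translation":[-1.7,3,-75],"roll":-0.047,"gripper":60},{"translation":[-1.7,3,-105],"roll":-0.047,"gripper":60},{"translation":[-1.7,3,-120],"roll":-0.047,"gripper":60},{"translation":[-1.7,3,-127],"roll":-0.047,"gripper":60},{"translation":[-1.7,3,-131],"roll":-0.047,"gripper":60},{"translation":[-1.7,3,-132],"roll":-0.047,"gripper":50},{"translation":[-1.7,3,-132],"roll":-0.047,"gripper":20}], "grip_force": 35}}

```text
time_s: 17.67
tcp_pos: [0.65, 0.3107, -0.0235]
tool_rot: [0.846, 0.533, -0.005, -0.003]
force: [0.1, 0.6, -0.1]
width: 0.533
```

>>> {"api": "play_rows", "payload": {"series": [{"translation":[0,0,0],"roll":0,"gripper":20},{"translation":[0,0,0],"roll":0,"gripper":20},{"translation":[0,0,0],"roll":0,"gripper":20},{"translation":[0,0,0],"roll":0,"gripper":20},{"translation":[0,0,0],"roll":0,"gripper":20},{"translation":[0,0,0],"roll":0,"gripper":20},{"translation":[0,0,0],"roll":0,"gripper":20},{"translation":[0,0,0],"roll":0,"gripper":20}]}}

```text
time_s: 18.33
tcp_pos: [0.6509, 0.3103, -0.0214]
tool_rot: [0.846, 0.533, -0.004, -0.002]
force: [-0.8, -3.5, 5.3]
width: 0.313
```

>>> {"api": "play_rows", "payload": {"series": [{"translation":[0,0,12],"roll":0,"gripper":20},{"translation":[0,0,40],"roll":0,"gripper":20},{"translation":[0,0,80],"roll":0,"gripper":20},{"translation":[-10,-30,100],"roll":0.09,"gripper":20},{"translation":[-20,-70,105],"roll":0.18,"gripper":20},{"translation":[-30,-110,105],"roll":0.27,"gripper":20},{"translation":[-40,-150,105],"roll":0.36,"gripper":20},{"translation":[-50,-185,105],"roll":0.363,"gripper":20}]}}

```text
time_s: 19.0
tcp_pos: [0.6, 0.1236, 0.0837]
tool_rot: [0.735, 0.678, -0.005, -0.001]
force: [0.9, 0.1, -1.9]
width: 0.313
```

```bash
python3 - <<'E'
from h import *
shot('wrist','w15.png');s=sensors.state();print(s['tcp_pos'],s['tool_rot'],s['width'],s['force'])
print(proj('w15.png',[.574,.075,.057]),proj('w15.png',[.562,-.018,.012]))
X=lambda u:205+u/4
Y=lambda v:145+v/4
print(fit('s1.png',.057,.032,X(416),X(521),Y(468),Y(556),(.57,.07)))
X=lambda u:220+u/4
Y=lambda v:130+v/4
print(fit('d1.png',.057,.032,X(433),X(547),Y(322),Y(392),(.57,.07)))
im=cv2.imread('pics/raw_w15.png');cv2.imwrite('pics/m15.png',im)
E
```

```text
[0.59803519 0.11631596 0.08336949] [ 7.37516457e-01  6.75276310e-01 -8.44287330e-03  3.13343996e-04] 0.3101805278984206 [-2.63858501 -4.48660967 -3.03426048]
[245.11513644 225.63273964] [143.67075367 210.63218047]
(array([575.45329955,  77.53187333]), array([-1.44012479,  1.44005473, -0.08313029,  0.0184444 ]))
(array([572.72279237,  72.88566216]), array([-1.46117296,  1.45207327, -0.01250894, -0.12570978]))
```

View pics/m15.png

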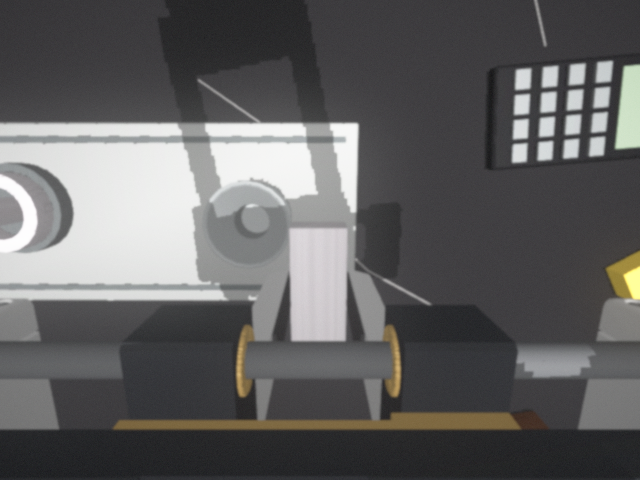

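The block is held square. The nest mouth's outline spans u 205–293, v 180–268, and the well is near (256,218).

```bash
python3 - <<'E'
from h import *
shot('wrist','w16.png');s=sensors.state();print(s['tcp_pos'],s['tool_rot'])
f='w15.png'; print(fit(f,.057,.032,205,293,180,268,(.57,.07)), ray(f,256,218,.017)*1000)
for f,bias in (('w15.png',0),('w16.png',0)):
    g=cv2.medianBlur(cv2.imread('pics/raw_'+f)[160:300,180:320],3); 
    c=cv2.HoughCircles(cv2.cvtColor(g,cv2.COLOR_BGR2GRAY),cv2.HOUGH_GRADIENT,1.2,60,param1=80,param2=18,minRadius=34,maxRadius=56)
    print(f,None if c is None else [(np.round(x+[180,160,0],1), (1000*ray(f,x[0]+180,x[1]+160,.057)).round(1)) for x in c[0][:3]])
p=s['tcp_pos']; a=[550.8,-111.6]; print(proj('w16.png',[.5508,-.1116,.082]))
E
```

```text
[0.59929805 0.12028185 0.08343531] [ 0.7379536   0.67482193 -0.00625152 -0.00087305]
(array([574.08005769,  77.76077212]), array([-1.52830137,  1.52578533, -0.80792205,  1.00833171])) [574.83361844  75.26141104  17.        ]
w15.png [(array([247.8, 220.6,  42.9]), array([570.6,  77.3,  57. ]))]
w16.png [(array([257.4, 226.6,  40.1]), array([573. ,  76.3,  57. ]))]
[-46.72219395 224.13689561]
```

>>> {"api": "play_rows", "payload": {"series": [{"translation":[-10,-38,0],"roll":0.005,"gripper":20},{"translation":[-20,-76,0],"roll":0.005,"gripper":20},{"translation":[-30,-115,0],"roll":0.005,"gripper":20},{"translation":[-35,-136,0],"roll":0.005,"gripper":20},{"translation":[-35,-138,-20],"roll":0.005,"gripper":20},{"translation":[-35,-138,-45],"roll":0.005,"gripper":20},{"translation":[-35,-138,-65],"roll":0.005,"gripper":20},{"translation":[-35,-138,-70],"roll":0.005,"gripper":20}]}}

```text
time_s: 19.77
tcp_pos: [0.5613, -0.0166, 0.0092]
tool_rot: [0.736, 0.677, -0.008, -0.004]
force: [-1.3, 0.4, -3.9]
width: 0.311
```

>>> {"api": "play_rows", "payload": {"series": [{"translation":[3,-1.3,-5],"roll":0,"gripper":20},{"translation":[3,-1.3,-10],"roll":0,"gripper":20},{"translation":[3,-1.3,-13],"roll":0,"gripper":20},{"translation":[3,-1.3,-15],"roll":0,"gripper":20},{"translation":[3,-1.3,-16],"roll":0,"gripper":20},{"translation":[3,-1.3,-17],"roll":0,"gripper":20},{"translation":[3,-1.3,-17],"roll":0,"gripper":20},{"translation":[3,-1.3,-17],"roll":0,"gripper":20}]}}

```text
time_s: 20.43
tcp_pos: [0.5647, -0.0179, -0.0073]
tool_rot: [0.736, 0.677, -0.008, -0.004]
force: [0.5, 0.3, -2.3]
width: 0.315
```

>>> {"api": "play_rows", "payload": {"series": [{"translation":[0,0,-0.7],"roll":0,"gripper":20},{"translation":[0,0,-1.4],"roll":0,"gripper":20},{"translation":[0,0,-2],"roll":0,"gripper":20},{"translation":[0,0,-2],"roll":0,"gripper":20},{"translation":[0,0,-2],"roll":0,"gripper":20},{"translation":[0,0,-2],"roll":0,"gripper":20},{"translation":[0,0,-2],"roll":0,"gripper":20},{"translation":[0,0,-2],"roll":0,"gripper":20}]}}

```text
time_s: 21.1
tcp_pos: [0.5647, -0.0179, -0.0093]
tool_rot: [0.736, 0.677, -0.008, -0.004]
force: [-0.0, -0.3, -1.9]
width: 0.316
```

>>> {"api": "play_rows", "payload": {"series": [{"translation":[0,0,-0.8],"roll":0,"gripper":20},{"translation":[0,0,-1.5],"roll":0,"gripper":20},{"translation":[0,0,-1.5],"roll":0,"gripper":20},{"translation":[0,0,-1.5],"roll":0,"gripper":20},{"translation":[0,0,-1.5],"roll":0,"gripper":20},{"translation":[0,0,-1.5],"roll":0,"gripper":20},{"translation":[0,0,-1.5],"roll":0,"gripper":20},{"translation":[0,0,-1.5],"roll":0,"gripper":20}]}}

```text
time_s: 21.77
tcp_pos: [0.5647, -0.0179, -0.0095]
tool_rot: [0.736, 0.677, -0.008, -0.004]
force: [-4.1, 0.9, 5.0]
width: 0.313
```

Contact at 5 N. Now release and rise.

>>> {"api": "play_rows", "payload": {"series": [{"translation":[0,0,0],"roll":0,"gripper":31},{"translation":[0,0,0],"roll":0,"gripper":33},{"translation":[0,0,0],"roll":0,"gripper":38},{"translation":[0,0,0],"roll":0,"gripper":48},{"translation":[0,0,0],"roll":0,"gripper":55},{"translation":[0,0,0],"roll":0,"gripper":55},{"translation":[0,0,0],"roll":0,"gripper":55},{"translation":[0,0,2],"roll":0,"gripper":55}]}}

```text
time_s: 22.43
tcp_pos: [0.5643, -0.0179, -0.008]
tool_rot: [0.736, 0.677, -0.008, -0.004]
force: [0.4, 0.2, 0.4]
width: 0.583
```

>>> {"api": "play_rows", "payload": {"series": [{"translation":[0,0,20],"roll":0,"gripper":55},{"translation":[0,0,55],"roll":0,"gripper":55},{"translation":[0,0,95],"roll":0,"gripper":55},{"translation":[0,0,125],"roll":0,"gripper":55},{"translation":[0,0,125],"roll":0,"gripper":55},{"translation":[0,0,125],"roll":0,"gripper":55},{"translation":[0,0,125],"roll":0,"gripper":55},{"translation":[0,0,125],"roll":0,"gripper":55}]}}

```text
time_s: 23.1
tcp_pos: [0.563, -0.0177, 0.1149]
tool_rot: [0.736, 0.677, -0.009, -0.005]
force: [-0.3, 0.6, -0.7]
width: 0.586
```

```bash
python3 - <<'E'
from h import *
shot('wrist','w17.png');s=sensors.state();print(s['tcp_pos'],s['width'],s['force'])
p=proj('w17.png',[.5622,-.0177,.032]);print(p, proj('w17.png',[.5737,.0763,.057]))
im=cv2.imread('pics/raw_w17.png').min(2)
u0,v0=p.astype(int)
for v in range(v0-50,v0+51,5): print(v,''.join('%4d'%im[v,u] for u in range(u0-40,u0+41,4)))
E
```

```text
[ 0.56291737 -0.01772657  0.11468962] 0.5875216373187182 [-0.70812844 -0.48441654 -0.28816274]
[317.63248589 239.40208046] [434.82683824 250.12741837]
189  236 237 236 238 237 237 237 237 237 237 237 237 235 161 163 162 160 162 176 236 237
194  236 237 236 237 237 237 236 237 236 237 237 236 236 163 161 161 161 159 215 237 236
199  237 237 237 237 237 237 236 236 237 237 237 237 232 165 162 161 159 162 207 237 237
204  204 191 173 173 168 163 174 218 225 227 223 223 222 179 173 165 162 163 185 203 233
209  160 161 161 161 162 161 178 234 242 243 234 249 254 239 231 173 162 162 159 159 221
214  158 161 160 160 159 162 178 231 234 232 231 231 230 229 228 174 162 161 162 162 162
219  161 162 160 158 161 161 174 232 234 231 231 232 229 229 228 174 159 161 160 162 161
224  159 160 162 162 160 160 171 230 232 229 230 229 229 228 228 174 161 161 161 162 184
229  158 162 159 159 160 160 171 230 231 229 230 230 228 227 227 173 160 161 160 164 236
234  159 160 161 158 161 161 169 229 231 228 228 230 228 227 226 171 161 161 161 163 236
239  158 158 158 159 161 161 167 227 229 228 228 228 227 22
[... 219 characters left out ...]
8 157 158 160 158 169 224 226 225 225 225 223 223 223 164 160 159 160 165 235
259  158 156 158 157 159 158 167 224 226 224 223 225 223 222 222 162 158 160 158 158 158
264  158 157 157 157 158 157 170 225 224 224 223 225 222 221 222 162 161 159 158 157 157
269  158 156 157 156 158 156 167 222 223 222 222 225 222 222 221 162 157 158 156 158 211
274  155 156 158 157 158 157 165 217 216 215 216 218 216 212 214 162 156 156 199 188 233
279  157 155 152 157 157 159 158 158 156 159 157 157 159 157 157 159 157 172 233 234 234
284  178 179 181 161 160 164 179 162 157 160 160 158 160 156 156 158 157 226 234 235 234
289  233 234 231 232 235 233 233 232 234 234 234 229 214 160 170 177 225 233 234 234 233
```

The long block is within about 1 mm of the midpoint: its top face is centred at (319,240) against a predicted (317.6,239.4). Next is the short block.

>>> {"api": "play_rows", "payload": {"series": [{"translation":[-208,298,-15],"roll":-0.31,"gripper":60},{"translation":[-208,298,-15],"roll":-0.31,"gripper":60},{"translation":[-208,298,-15],"roll":-0.31,"gripper":60},{"translation":[-208,298,-15],"roll":-0.31,"gripper":60},{"translation":[-208,298,-15],"roll":-0.31,"gripper":60},{"translation":[-208,298,-15],"roll":-0.31,"gripper":60},{"translation":[-208,298,-15],"roll":-0.31,"gripper":60},{"translation":[-208,298,-15],"roll":-0.31,"gripper":60}]}}

```text
time_s: 23.82
tcp_pos: [0.3708, 0.2552, 0.0996]
tool_rot: [0.832, 0.555, -0.01, -0.007]
force: [0.4, 0.1, -0.0]
width: 0.642
```

```bash
python3 - <<'E'
from h import *
shot('wrist','w18.png');s=sensors.state();print(s['tcp_pos'],s['tool_rot'])
print(proj('w18.png',[.355,.281,.024]))
rects('w18.png',.024,190,amin=400);rects('w18.png',.024,150,amin=400)
E
```

```text
[0.36560987 0.26121907 0.09921451] [ 0.82981698  0.55782898 -0.01061173 -0.01086328]
[338.6638981  214.17626688]
[605 299] [639 325] ((532.8900756835938, 480.7700500488281), (30.307941436767578, 25.567670822143555), 74.4888916015625)
[377 270] [445 329] ((453.51593017578125, 305.37646484375), (81.98411560058594, 29.994735717773438), 25.173240661621094)
[200 270] [259 329] ((392.7680969238281, 164.1450958251953), (21.7530517578125, 77.52567291259766), 31.105228424072266)
[ 57 257] [ 81 283] ((310.0274353027344, 44.22867965698242), (23.68947982788086, 20.604854583740234), 16.884000778198242)
[184   0] [360 233] ((267.1696472167969, 271.64202880859375), (219.457763671875, 42.149620056152344), 8.576799392700195)
[599 298] [639 329] ((533.8909912109375, 479.92730712890625), (36.25088882446289, 29.473995208740234), 67.61979675292969)
[  0 298] [ 37 329] ((326.860595703125, -22.15582275390625), (34.78191375732422, 30.002954483032227), 67.61946105957031)
[376 269] [445 329] ((453.18572998046875, 305.18804931640625), (83.90364837646484, 30.789955139160156), 24.56087875366211)
[198 269] [260 329] ((392.7281188964844, 164.22593688964844), (23.610109329223633, 79.88774871826172), 31.074914932250977)
[ 57 257] [ 82 283] ((310.1580810546875, 44.609230041503906), (24.345109939575195, 21.31121826171875), 16.90435218811035)
[  0 185] [138 292] ((268.7878723144531, 47.96241760253906), (60.868412017822266, 147.9053192138672), 3.9588310718536377)
[183   0] [364 245] ((273.23016357421875, 272.4298095703125), (232.43983459472656, 43.278377532958984), 8.551775932312012)
```

>>> {"api": "play_rows", "payload": {"series": [{"translation":[-10,20,0],"roll":0,"gripper":60},{"translation":[-10,20,0],"roll":0,"gripper":60},{"translation":[-10,20,0],"roll":0,"gripper":60},{"translation":[-10,20,0],"roll":0,"gripper":60},{"translation":[-10,20,0],"roll":0,"gripper":60},{"translation":[-10,20,0],"roll":0,"gripper":60},{"translation":[-10,20,0],"roll":0,"gripper":60},{"translation":[-10,20,0],"roll":0,"gripper":60}]}}

```text
time_s: 24.53
tcp_pos: [0.3561, 0.2806, 0.0992]
tool_rot: [0.83, 0.557, -0.011, -0.011]
force: [-0.4, 0.0, 0.9]
width: 0.638
```

```bash
sed -i 's/m\[vmax:\]=0\n    cs/&/; s/^    cs,_=/    m=cv2.morphologyEx(m,cv2.MORPH_OPEN,np.ones((7,7),np.uint8)); cs,_=/' h.py
python3 - <<'E'
from h import *
shot('wrist','w19.png');s=sensors.state();print(s['tcp_pos'],s['tool_rot'])
p=proj('w19.png',[.355,.281,.024]);print(p)
for t in(150,180,205):rects('w19.png',.024,t,260,amin=400)
im=cv2.imread('pics/raw_w19.png').min(2)
u0,v0=p.astype(int)
for v in range(v0-35,v0+41,4): print(v,''.join('%4d'%im[v,u] for u in range(u0-40,u0+41,4)))
E
```

```text
[0.35604784 0.28074331 0.09925164] [ 0.83015787  0.55732273 -0.01056526 -0.01084741]
[317.18547973 241.90876018]
[303 215] [338 259] ((352.64483642578125, 284.9193115234375), (29.224441528320312, 38.48828125), 65.70926666259766)
[304 216] [337 259] ((352.8180236816406, 284.93853759765625), (28.132038116455078, 37.42950439453125), 67.24771881103516)
[304 217] [337 259] ((353.19525146484375, 284.7344665527344), (28.047428131103516, 36.558868408203125), 67.24759674072266)
206   76  75  77  76  79  81  90 142  81  80  81  93 103 106 106 105 106 106 103 104 104
210   75  74  79  78  79  80  81 131  89  83  82  81  85 103 107 108 104 106 104 104 105
214   76  79  77  81  80  81  83  95 155 113 108 103 100  95 106  89  88  89  83  84  87
218   77  80  77  79  81  79  84 193 235 230 223 220 218 216 212 154  86  83  81  81  79
222   77  81  80  84  83  82  83 235 254 254 254 253 254 253 253 231  85  82  85  82  82
226   76  80  78  80  80  83  84 240 254 254 254 253 253 253 253 226  85  86  84  83  82
230   77  80  79  81  80  83  85 243 253 254 253 253 253 252 253 221  83  86  82  81  82
234
[... 364 characters left out ...]
9  79  81  82  85  87 249 252 252 253 252 252 252 252 147  85  87  86  83  81
254   77  80  80  80  83  83  86 249 253 252 252 252 252 251 252 128  85  86  84  84  85
258   77  81  80  82  82  82  87 241 247 248 249 249 251 250 251 120  85  85  84  80  82
262   78  78  81  80  82  84  85  83  85  86  89  88  92  90  96 143  91  84  83  84  89
266   79  81  78  81  80  80  82  84  83  85  86  84  83  86  85  87 148  86  81  81  84
270   77  79  80  77  80  82  82  82  85  85  86  85  84  85  85  82  90 134  84  82  81
274   79  77  80  78  81  82  79  84  85  80  81  83  83  81  80  84  83 101 116  80  77
278   76  78  77  78  79  80  80  80  78  84  82  83  85 101  86  82  82  81 119  99  81
```

The short block's centre is at (353,285), with its 28 mm side along 67°, already matching the jaws.

>>> {"api": "play_rows", "payload": {"series": [{"translation":[-3,4,-35],"roll":0,"gripper":60},{"translation":[-3,4,-70],"roll":0,"gripper":60},{"translation":[-3,4,-98],"roll":0,"gripper":60},{"translation":[-3,4,-113],"roll":0,"gripper":60},{"translation":[-3,4,-119],"roll":0,"gripper":60},{"translation":[-3,4,-121],"roll":0,"gripper":50},{"translation":[-3,4,-122],"roll":0,"gripper":30},{"translation":[-3,4,-122],"roll":0,"gripper":18}], "grip_force": 30}}

```text
time_s: 25.25
tcp_pos: [0.3542, 0.2853, -0.0214]
tool_rot: [0.83, 0.557, -0.009, -0.011]
force: [-0.8, 0.4, 0.2]
width: 0.463
```

>>> {"api": "play_rows", "payload": {"series": [{"translation":[0,0,0],"roll":0,"gripper":18},{"translation":[0,0,0],"roll":0,"gripper":18},{"translation":[0,0,0],"roll":0,"gripper":18},{"translation":[0,0,0],"roll":0,"gripper":18},{"translation":[0,0,0],"roll":0,"gripper":18},{"translation":[0,0,0],"roll":0,"gripper":18},{"translation":[0,0,0],"roll":0,"gripper":18},{"translation":[0,0,0],"roll":0,"gripper":18}]}}

```text
time_s: 25.92
tcp_pos: [0.3553, 0.2856, -0.02]
tool_rot: [0.83, 0.557, -0.008, -0.01]
force: [-0.6, -1.9, 5.8]
width: 0.291
```

>>> {"api": "play_rows", "payload": {"series": [{"translation":[0,0,12],"roll":0,"gripper":18},{"translation":[0,0,40],"roll":0,"gripper":18},{"translation":[0,0,75],"roll":0.05,"gripper":18},{"translation":[15,-22,95],"roll":0.12,"gripper":18},{"translation":[33,-48,95],"roll":0.2,"gripper":18},{"translation":[52,-75,95],"roll":0.28,"gripper":18},{"translation":[71,-102,95],"roll":0.305,"gripper":18},{"translation":[90,-130,95],"roll":0.305,"gripper":18}]}}

```text
time_s: 26.58
tcp_pos: [0.4456, 0.1547, 0.0746]
tool_rot: [0.735, 0.678, -0.01, -0.009]
force: [0.8, -0.0, -2.5]
width: 0.292
```

>>> {"api": "play_rows", "payload": {"series": [{"translation":[19,-28,0],"roll":0,"gripper":18},{"translation":[39,-56,0],"roll":0,"gripper":18},{"translation":[59,-85,0],"roll":0,"gripper":18},{"translation":[79,-114,0],"roll":0,"gripper":18},{"translation":[99,-143,0],"roll":0,"gripper":18},{"translation":[114,-165,0],"roll":0,"gripper":18},{"translation":[119,-172,0],"roll":0,"gripper":18},{"translation":[119,-172,-5],"roll":0,"gripper":18}]}}

```text
time_s: 27.25
tcp_pos: [0.5659, -0.019, 0.0696]
tool_rot: [0.736, 0.677, -0.009, -0.009]
force: [0.1, -0.4, -2.4]
width: 0.295
```

```bash
python3 - <<'E'
from h import *
shot('wrist','w20.png');s=sensors.state();print(s['tcp_pos'],s['tool_rot'],s['force'])
f='w20.png';print('short pred',proj(f,[.5628,-.0169,s['tcp_pos'][2]+.044]),'long pred',proj(f,[.5628,-.0169,.032]))
im=cv2.imread('pics/raw_w20.png').min(2)
for v in range(190,330,6): print(v,''.join('%4d'%im[v,u] for u in range(270,370,5)))
E
```

```text
[ 0.56387359 -0.01718145  0.06776443] [ 0.73576813  0.67707544 -0.00991492 -0.01076113] [-0.73859384 -0.3982326  -3.6176189 ]
short pred [319.59732979 283.34183043] long pred [319.30219926 248.79130491]
190  236 236 236 237 237 237 237 238 237 237 236 237 176 163 163 163 162 178 236 236
196  237 236 238 237 236 236 237 237 238 238 237 238 184 164 164 164 162 166 236 237
202  236 237 237 237 236 236 236 236 238 237 237 236 189 163 163 164 164 226 237 237
208  237 236 237 236 236 229 251 254 255 254 254 254 250 215 186 164 163 210 237 237
214  163 161 164 162 163 163 218 254 255 255 255 255 254 232 198 163 160 209 237 237
220  160 160 162 164 164 165 215 236 235 232 235 231 233 231 195 163 163 168 168 164
226  162 161 159 162 161 164 209 234 235 230 234 231 232 232 189 162 163 163 161 162
232  161 159 160 161 163 164 207 233 235 229 234 229 232 229 187 163 162 167 184 162
238  161 163 162 163 162 160 204 233 233 228 231 229 229 228 182 163 161 163 236 237
244  159 158 160 161 160 162 195 226 227 222 226 223 224 223 176 163 163 164 235 235
250  158 160 160 161 160 158 158 159 157 161 15
[... 442 characters left out ...]
 150 163 167 168 167
286  165 167 167 154  96 225 225 227 226 225 223 226 222 223 226 148 131 168 166 167
292  165 164 165 120  88 225 224 224 223 224 223 225 222 222 225 133  87 168 166 165
298  165 164 164  79  85 224 222 225 224 226 220 224 221 221 223 130  75 162 164 165
304  164 164 160  70  83 221 222 225 224 221 222 224 220 221 224 126  70 139 163 166
310  160 163 128  69  92 223 222 223 222 221 220 223 218 218 223 127  69  95 165 165
316  162 162  84  65 124 222 220 222 222 220 220 221 219 220 222 184  70  72 163 162
322  161 159  65  64 168 187 186 186 189 186 186 188 187 187 186 183  67  67 148 162
328  161 135  63  63 230 231 232 234 233 232 232 231 233 232 233 232  76  66 105 163
```

>>> {"api": "play_rows", "payload": {"series": [{"translation":[0.3,0.2,-12],"roll":0,"gripper":18},{"translation":[0.3,0.2,-24],"roll":0,"gripper":18},{"translation":[0.3,0.2,-36],"roll":0,"gripper":18},{"translation":[0.3,0.2,-44],"roll":0,"gripper":18},{"translation":[0.3,0.2,-49],"roll":0,"gripper":18},{"translation":[0.3,0.2,-51],"roll":0,"gripper":18},{"translation":[0.3,0.2,-52],"roll":0,"gripper":18},{"translation":[0.3,0.2,-52],"roll":0,"gripper":18}]}}

```text
time_s: 27.97
tcp_pos: [0.5644, -0.0169, 0.016]
tool_rot: [0.736, 0.677, -0.01, -0.011]
force: [-0.2, -0.3, -1.7]
width: 0.295
```

>>> {"api": "play_rows", "payload": {"series": [{"translation":[0,0,-1],"roll":0,"gripper":18},{"translation":[0,0,-2],"roll":0,"gripper":18},{"translation":[0,0,-3],"roll":0,"gripper":18},{"translation":[0,0,-3.5],"roll":0,"gripper":18},{"translation":[0,0,-3.5],"roll":0,"gripper":18},{"translation":[0,0,-3.5],"roll":0,"gripper":18},{"translation":[0,0,-3.5],"roll":0,"gripper":18},{"translation":[0,0,-3.5],"roll":0,"gripper":18}]}}

```text
time_s: 28.63
tcp_pos: [0.5645, -0.0169, 0.0125]
tool_rot: [0.736, 0.677, -0.01, -0.01]
force: [-0.4, -0.6, -1.8]
width: 0.297
```

>>> {"api": "play_rows", "payload": {"series": [{"translation":[0,0,-0.5],"roll":0,"gripper":18},{"translation":[0,0,-1],"roll":0,"gripper":18},{"translation":[0,0,-1.5],"roll":0,"gripper":18},{"translation":[0,0,-1.5],"roll":0,"gripper":18},{"translation":[0,0,-1.5],"roll":0,"gripper":18},{"translation":[0,0,-1.5],"roll":0,"gripper":18},{"translation":[0,0,-1.5],"roll":0,"gripper":18},{"translation":[0,0,-1.5],"roll":0,"gripper":18}]}}

```text
time_s: 29.3
tcp_pos: [0.5646, -0.0169, 0.012]
tool_rot: [0.736, 0.677, -0.01, -0.01]
force: [-2.5, 0.0, 4.9]
width: 0.297
```

Contact at 5 N. Now release.

>>> {"api": "play_rows", "payload": {"series": [{"translation":[0,0,0],"roll":0,"gripper":29},{"translation":[0,0,0],"roll":0,"gripper":31},{"translation":[0,0,0],"roll":0,"gripper":36},{"translation":[0,0,0],"roll":0,"gripper":46},{"translation":[0,0,0],"roll":0,"gripper":52},{"translation":[0,0,0],"roll":0,"gripper":52},{"translation":[0,0,0],"roll":0,"gripper":52},{"translation":[0,0,2],"roll":0,"gripper":52}]}}

```text
time_s: 29.97
tcp_pos: [0.5642, -0.0169, 0.0136]
tool_rot: [0.736, 0.677, -0.01, -0.011]
force: [-0.4, -0.9, 0.0]
width: 0.548
```

>>> {"api": "play_rows", "payload": {"series": [{"translation":[0,0,20],"roll":0,"gripper":52},{"translation":[0,0,50],"roll":0,"gripper":52},{"translation":[0,0,85],"roll":0,"gripper":52},{"translation":[0,0,110],"roll":0,"gripper":52},{"translation":[0,0,115],"roll":0,"gripper":52},{"translation":[0,0,115],"roll":0,"gripper":52},{"translation":[0,0,115],"roll":0,"gripper":52},{"translation":[0,0,115],"roll":0,"gripper":52}]}}

```text
time_s: 30.63
tcp_pos: [0.5629, -0.0167, 0.1261]
tool_rot: [0.736, 0.677, -0.011, -0.012]
force: [0.3, -0.5, -0.4]
width: 0.551
```

```bash
python3 - <<'E'
from h import *
shot('wrist','w21.png');s=sensors.state();print(s['tcp_pos'],s['tool_rot'],s['force'])
f='w21.png'
for n,c,z,hx,hy in(('short',(.5628,-.0169),.056,.018,.014),('long',(.5628,-.0169),.032,.032,.015)):
    a=np.radians(-4.8);P=[proj(f,[c[0]+i*hx*np.cos(a)-j*hy*np.sin(a),c[1]+i*hx*np.sin(a)+j*hy*np.cos(a),z]).round(1).tolist() for i,j in((-1,-1),(-1,1),(1,1),(1,-1))];print(n,P)
im=cv2.imread('pics/raw_w21.png').min(2)
for v in range(200,302,4): print(v,''.join('%4d'%im[v,u] for u in range(285,356,4)))
E
```

```text
[ 0.56275701 -0.01669844  0.12584973] [ 0.73569287  0.6771054  -0.01135752 -0.01246141] [-0.6292047  -0.75069099 -0.44813709]
short [[299.9, 223.2], [333.7, 223.2], [333.3, 265.1], [300.4, 265.1]]
long [[300.1, 203.7], [333.8, 203.8], [333.1, 272.9], [300.8, 272.9]]
200  237 236 237 237 237 237 237 237 237 219 162 161 162 161 161 231 238 238
204  235 228 229 228 229 222 227 212 221 219 174 172 169 161 163 231 237 237
208  163 163 162 163 250 255 255 255 255 255 246 231 217 163 163 172 175 237
212  162 162 163 163 209 235 237 255 255 255 247 230 216 161 162 162 164 209
216  161 161 162 162 206 234 234 231 235 232 232 229 214 161 162 161 159 163
220  162 160 161 161 202 225 226 222 225 221 224 221 201 162 162 162 161 160
224  161 162 162 162 182 176 178 178 174 176 172 173 175 162 163 161 160 162
228  161 159 160 161 188 233 233 232 231 231 226 229 226 164 160 161 175 232
232  160 159 160 161 183 230 231 232 228 230 227 228 225 162 162 160 176 237
236  160 161 160 162 185 230 231 230 228 229 226 227 225 161 159 161 172 235
240  158 160 160 159 182 229 231 229 229 227 224 226 223 163 16
[... 468 characters left out ...]
159 157
268  157 158 158 159 190 221 221 219 221 220 222 219 185 159 158 160 157 160
272  156 156 159 157 183 219 218 216 219 218 218 216 183 158 159 162 188 234
276  158 157 155 157 156 158 159 159 159 158 159 158 157 158 186 234 235 235
280  156 157 156 158 157 158 157 155 158 158 155 158 156 158 200 235 234 234
284  154 154 154 157 156 155 156 158 155 156 156 156 156 157 226 234 233 235
288  211 212 214 211 180 184 214 191 169 169 156 155 156 208 233 234 233 233
292  233 234 234 234 234 234 232 233 233 217 184 211 161 230 234 234 233 234
296  229 225 224 225 230 230 230 224 224 227 231 230 227 225 226 222 226 226
300  168 165 168 167 168 171 169 167 167 169 169 169 168 166 167 170 168 169
```

The stack is centred within about 1 mm: the long block's top spans v 205–274 (predicted 204–273) and the short's spans 226–266 (predicted 223–265). Now the ball.

>>> {"api": "play_rows", "payload": {"series": [{"translation":[-20,-30,0],"roll":0,"gripper":50},{"translation":[-40,-60,0],"roll":0,"gripper":50},{"translation":[-60,-90,0],"roll":0,"gripper":50},{"translation":[-80,-120,0],"roll":0,"gripper":50},{"translation":[-100,-150,0],"roll":0,"gripper":50},{"translation":[-120,-180,0],"roll":0,"gripper":50},{"translation":[-140,-210,0],"roll":0,"gripper":50},{"translation":[-160,-240,-10],"roll":0,"gripper":50}]}}

```text
time_s: 31.35
tcp_pos: [0.4018, -0.2581, 0.1159]
tool_rot: [0.736, 0.677, -0.011, -0.012]
force: [0.3, -0.4, 0.4]
width: 0.533
```

>>> {"api": "play_rows", "payload": {"series": [{"translation":[-20,-30,-20],"roll":0,"gripper":50},{"translation":[-34,-51,-40],"roll":0,"gripper":50},{"translation":[-34,-51,-60],"roll":0,"gripper":50},{"translation":[-34,-51,-60],"roll":0,"gripper":50},{"translation":[-34,-51,-60],"roll":0,"gripper":50},{"translation":[-34,-51,-60],"roll":0,"gripper":50},{"translation":[-34,-51,-60],"roll":0,"gripper":50},{"translation":[-34,-51,-60],"roll":0,"gripper":50}]}}

```text
time_s: 32.02
tcp_pos: [0.3691, -0.3092, 0.0573]
tool_rot: [0.735, 0.678, -0.011, -0.011]
force: [-0.3, -0.7, 0.1]
width: 0.535
```

```bash
python3 - <<'E'
from h import *
shot('wrist','w22.png');s=sensors.state();print(s['tcp_pos'],s['tool_rot'],s['width'])
print(proj('w22.png',[.368,-.309,.031])); blobs('w22.png',.031,190); print(); blobs('w22.png',.031,130,sat=60)
E
```

```text
[ 0.36895878 -0.30923243  0.05719105] [ 0.73513582  0.6777414  -0.01127668 -0.01071267] 0.5307670593737149
[317.04240993 255.41804546]
[584, 25, 56, 67, 258] [611.9  57.3] [ 254.  -111.3]
[477, 130, 86, 36, 937] [507.2 151.8] [ 304.7 -167.6]
[302, 240, 31, 31, 750] [317.2 255.1] [ 367.7 -309. ]
[213, 269, 57, 61, 1560] [242.7 302.4] [ 396.4 -367.4]
[367, 269, 58, 61, 1571] [393.4 302.4] [ 405.5 -254.3]
[0, 298, 38, 32, 1110] [ 17.  314.2] [ 394.4 -533.8]
[599, 298, 41, 32, 1200] [620.6 314.2] [430.1 -90. ]

[545, 0, 95, 93, 585] [601.2  46.5] [ 246.  -124.2]
[415, 94, 160, 104, 2198] [497.8 150.6] [ 302.1 -184.3]
[301, 239, 33, 33, 854] [317.2 255.1] [ 367.7 -309. ]
[366, 260, 98, 70, 3120] [407.8 297.4] [ 403.1 -240.3]
[198, 268, 73, 62, 2133] [238.4 302.2] [ 395.6 -372.5]
[321, 294, 51, 36, 904] [351.2 316.4] [ 412.3 -291.1]
[0, 296, 40, 34, 1223] [ 18.  313.6] [ 393.7 -532.9]
[597, 297, 43, 33, 1301] [619.7 313.7] [429.6 -90.7]
[265, 315, 20, 15, 181] [274.  323.9] [ 416.4 -344.8]
```

>>> {"api": "play_rows", "payload": {"series": [{"translation":[-2.5,0.2,-12],"roll":0,"gripper":50},{"translation":[-2.5,0.2,-30],"roll":0,"gripper":50},{"translation":[-2.5,0.2,-48],"roll":0,"gripper":50},{"translation":[-2.5,0.2,-62],"roll":0,"gripper":50},{"translation":[-2.5,0.2,-70],"roll":0,"gripper":50},{"translation":[-2.5,0.2,-73],"roll":0,"gripper":50},{"translation":[-2.5,0.2,-73],"roll":0,"gripper":50},{"translation":[-2.5,0.2,-73],"roll":0,"gripper":40}], "grip_force": 12}}

```text
time_s: 32.73
tcp_pos: [0.3669, -0.3093, -0.0153]
tool_rot: [0.735, 0.678, -0.011, -0.01]
force: [-0.5, -0.4, 0.6]
width: 0.493
```

>>> {"api": "play_rows", "payload": {"series": [{"translation":[0,0,-1],"roll":0,"gripper":32},{"translation":[0,0,-1],"roll":0,"gripper":28},{"translation":[0,0,-1],"roll":0,"gripper":25},{"translation":[0,0,-1],"roll":0,"gripper":22},{"translation":[0,0,-1],"roll":0,"gripper":16},{"translation":[0,0,-1],"roll":0,"gripper":14},{"translation":[0,0,-1],"roll":0,"gripper":14},{"translation":[0,0,-1],"roll":0,"gripper":14}]}}

```text
time_s: 33.4
tcp_pos: [0.3671, -0.3097, -0.0159]
tool_rot: [0.735, 0.678, -0.011, -0.01]
force: [-0.2, -0.5, 2.0]
width: 0.223
```

>>> {"api": "play_rows", "payload": {"series": [{"translation":[0,0,12],"roll":0,"gripper":14},{"translation":[0,0,40],"roll":0,"gripper":14},{"translation":[0,0,75],"roll":0,"gripper":14},{"translation":[8,15,98],"roll":0,"gripper":14},{"translation":[24,45,100],"roll":0,"gripper":14},{"translation":[40,75,100],"roll":0,"gripper":14},{"translation":[56,105,100],"roll":0,"gripper":14},{"translation":[72,135,100],"roll":0,"gripper":14}]}}

```text
time_s: 34.07
tcp_pos: [0.4394, -0.1733, 0.0841]
tool_rot: [0.735, 0.678, -0.011, -0.01]
force: [0.2, -0.2, -0.3]
width: 0.222
```

```bash
python3 - <<'E'
from h import *
shot('wrist','w23.png');s=sensors.state();print(s['tcp_pos'],s['width'],s['force'])
p=proj('w23.png',s['tcp_pos']+[0.0006,.0004,.047]);print(p); blobs('w23.png',s['tcp_pos'][2]+.047,190,325)
E
```

```text
[ 0.44190467 -0.16752997  0.08390475] 0.2233238874010996 [ 1.61473168  2.7850406  -1.1761086 ]
[328.38304223 296.80354575]
[594, 31, 28, 34, 734] [607.1  47.7] [337.1 -36.2]
[299, 76, 23, 11, 171] [308.3  81.4] [ 339.9 -167.6]
[301, 279, 35, 34, 894] [317.8 295.6] [ 441.4 -172.3]
[367, 289, 273, 15, 3084] [504.6 294.3] [449.2 -78.7]
[459, 305, 144, 20, 2672] [533.6 314.3] [460.4 -64.4]
[309, 307, 32, 18, 230] [328.8 319.3] [ 452.5 -169.9]
```

>>> {"api": "play_rows", "payload": {"series": [{"translation":[17,31,0],"roll":0,"gripper":14},{"translation":[35,65,0],"roll":0,"gripper":14},{"translation":[53,99,0],"roll":0,"gripper":14},{"translation":[71,133,0],"roll":0,"gripper":14},{"translation":[89,167,0],"roll":0,"gripper":14},{"translation":[107,200,0],"roll":0,"gripper":14},{"translation":[123,228,0],"roll":0,"gripper":14},{"translation":[131,243,0],"roll":0,"gripper":14}]}}

```text
time_s: 34.78
tcp_pos: [0.5736, 0.0789, 0.0831]
tool_rot: [0.732, 0.681, -0.008, -0.012]
force: [-0.2, -1.0, -0.3]
width: 0.216
```

>>> {"api": "play_rows", "payload": {"series": [{"translation":[0,0,0],"roll":0,"gripper":14},{"translation":[0,0,0],"roll":0,"gripper":14},{"translation":[0,0,0],"roll":0,"gripper":14},{"translation":[0,0,0],"roll":0,"gripper":14},{"translation":[0,0,0],"roll":0,"gripper":14},{"translation":[0,0,0],"roll":0,"gripper":14},{"translation":[0,0,0],"roll":0,"gripper":14},{"translation":[0,0,0],"roll":0,"gripper":14}]}}

```text
time_s: 35.45
tcp_pos: [0.5736, 0.0783, 0.0833]
tool_rot: [0.733, 0.68, -0.008, -0.012]
force: [0.8, 0.7, -0.2]
width: 0.225
```

```bash
python3 - <<'E'
from h import *
f='w24.png';shot('wrist',f);s=sensors.state();t=s['tcp_pos'];print(t,s['width'],s['force'])
e=ext(f,(.5737,.0763),.057,.032);print('mouth pred',e.min(0),e.max(0));e=ext(f,(t[0]+.0006,t[1]+.0004),t[2]+.047,.011);print('ball pred',e.min(0),e.max(0));blobs(f,t[2]+.047,190,325)
e=ext(f,(.5737,.0763),.012,.028);print('flange pred',e.min(0),e.max(0))
im=cv2.imread('pics/raw_'+f).min(2)
for v in range(200,312,5): print(v,''.join('%4d'%im[v,u] for u in range(262,378,5)))
E
```

```text
[0.57362433 0.07847261 0.08327001] 0.22081581601014977 [-0.39897836  0.61239484 -0.39812113]
mouth pred [269.16948069 212.5579327 ] [358.56635815 299.32165523]
ball pred [296.10936637 272.37722968] [339.46817387 313.51262327]
[622, 102, 14, 18, 210] [628.3 110.8] [497.3 226.8]
[596, 104, 14, 18, 212] [602.4 112.9] [497.3 215. ]
[570, 106, 14, 19, 217] [576.5 114.9] [497.5 203.3]
[620, 127, 13, 17, 201] [625.8 134.9] [508.  226.9]
[594, 129, 14, 17, 206] [600.2 136.9] [508.1 215.1]
[569, 131, 13, 17, 208] [574.8 138.9] [508.1 203.4]
[617, 150, 14, 17, 193] [623.4 158.4] [518.4 226.8]
[0, 153, 192, 14, 2256] [ 97.3 159.4] [500.7 -19.7]
[592, 152, 13, 17, 195] [598.2 160.3] [518.4 215. ]
[217, 155, 94, 14, 1174] [264.3 160.8] [507.5  58.4]
[337, 155, 78, 149, 5213] [380.8 205.3] [543.4 109.4]
[567, 154, 13, 17, 198] [573.1 162.3] [518.5 203.3]
[0, 172, 216, 139, 22238] [107.1 241.3] [539.5 -21.9]
[219, 172, 98, 46, 3638] [265.9 191.7] [522.9  58.6]
[615, 173, 13, 17, 187] [621.1 181.2] [529.1 226.8]
[590, 175, 13, 17, 190] [596.1 183.1] [529.1 215. ]
[565, 177, 13, 17, 191] [571.3 185. 
[... 1914 characters left out ...]
50 148 149 153 153 154 153  63 147 165 178 181 178 170 158 106 122 154 155 154 152 165 151 150
285  149 150 151 153 151 152 145  81 169 179 189 193 192 184 177 137  94 153 154 154 155 204 153 150
290  145 145 152 152 152 152 126 104 179 188 198 206 201 190 185 157  68 154 153 154 153 188 232 227
295  145 150 153 152 152 154  96 114 183 193 203 224 210 193 188 163  62 151 151 153 155 154 231 230
300  150 151 151 151 153 151  68  83 179 191 200 207 200 195 187 150  61 142 151 155 152 151 213 230
305  120  96 152 153 150 152  58  85 170 185 192 198 196 188 177 182  58 121 152 152 153 139  99 123
310   61  62 149 151 152 142  56 109 215 171 179 186 182 173 199 207  58  92 152 152 152 121  62  60
```

```bash
python3 - <<'E'
from h import *
f='w24.png'
for z in(.017,.037):
  e=ext(f,(.5737,.0763),z,.013);print('well',z,e.min(0).round(1),e.max(0).round(1))
im=cv2.imread('pics/raw_'+f).min(2)
for v in(240,246,252,258): print(v,im[v,262:375].tolist())
for u in(305,309,313,317,321): print(u,im[205:275,u].tolist())
E
```

```text
well 0.017 [298.6 229.8] [330.  260.4]
well 0.037 [297.3 234.2] [330.9 267. ]
240 [155, 158, 155, 156, 155, 156, 155, 154, 155, 156, 154, 151, 147, 146, 143, 136, 131, 127, 127, 126, 125, 122, 125, 125, 123, 125, 124, 125, 125, 124, 124, 124, 125, 124, 124, 123, 121, 123, 126, 134, 143, 151, 152, 152, 153, 151, 153, 152, 152, 153, 152, 151, 153, 154, 153, 152, 151, 152, 152, 152, 153, 153, 152, 146, 139, 130, 124, 124, 121, 122, 123, 123, 124, 125, 124, 126, 124, 126, 124, 124, 127, 125, 125, 126, 125, 129, 132, 138, 143, 150, 173, 208, 230, 236, 237, 238, 238, 238, 238, 239, 238, 237, 232, 215, 178, 159, 156, 155, 157, 155, 155, 157, 157]
246 [156, 156, 153, 153, 156, 155, 155, 156, 151, 148, 147, 141, 139, 133, 127, 124, 123, 124, 124, 123, 123, 126, 123, 126, 126, 124, 124, 125, 124, 125, 124, 124, 123, 123, 119, 113, 119, 137, 149, 151, 152, 153, 152, 151, 150, 153, 153, 153, 153, 152, 154, 153, 154, 154, 153, 153, 155, 153, 154, 155, 151, 153, 153, 152, 153, 151, 140, 130, 121, 121, 125, 126, 124, 124, 125, 124, 125, 125, 126, 126, 125, 124, 125, 125, 125, 125, 125, 129, 128, 13
[... 2332 characters left out ...]
 169, 163, 162, 160, 161, 154, 152, 153, 157, 159, 152, 145, 138, 132, 126, 124, 124, 124, 126, 124, 127, 123, 124, 123, 123, 123, 123, 122, 125, 136, 145, 151, 152, 151, 152, 151, 153, 149, 154, 153, 153, 153, 152, 155, 154, 154, 152, 154, 153, 153, 154, 156, 155, 150, 134, 115, 105, 105, 105, 101, 104, 109, 117, 125, 128, 134, 138, 149, 155]
321 [161, 159, 162, 161, 162, 160, 158, 152, 152, 155, 157, 156, 151, 144, 135, 128, 127, 124, 124, 126, 124, 125, 124, 125, 123, 123, 123, 124, 121, 124, 126, 135, 145, 149, 152, 152, 151, 152, 154, 154, 152, 155, 152, 154, 154, 152, 153, 153, 154, 154, 153, 154, 152, 140, 127, 111, 104, 102, 104, 105, 105, 112, 122, 126, 128, 129, 129, 139, 145, 154]
```

The well opening is observed at u 297–330.5, v 234.5–268 against a predicted 297.3–330.9, 234.2–267, so the nest at (573.7,76.3) is confirmed. I'll shift by -2.4 mm in y and lower.

>>> {"api": "play_rows", "payload": {"series": [{"translation":[-0.8,-2.4,0],"roll":0,"gripper":14},{"translation":[-0.8,-2.4,-15],"roll":0,"gripper":14},{"translation":[-0.8,-2.4,-30],"roll":0,"gripper":14},{"translation":[-0.8,-2.4,-42],"roll":0,"gripper":14},{"translation":[-0.8,-2.4,-50],"roll":0,"gripper":14},{"translation":[-0.8,-2.4,-54],"roll":0,"gripper":14},{"translation":[-0.8,-2.4,-55],"roll":0,"gripper":14},{"translation":[-0.8,-2.4,-55],"roll":0,"gripper":14}]}}

```text
time_s: 36.17
tcp_pos: [0.5729, 0.076, 0.0283]
tool_rot: [0.733, 0.68, -0.008, -0.012]
force: [-0.1, 0.6, -0.3]
width: 0.223
```

>>> {"api": "play_rows", "payload": {"series": [{"translation":[0,0,0],"roll":0,"gripper":14},{"translation":[0,0,0],"roll":0,"gripper":14},{"translation":[0,0,0],"roll":0,"gripper":45},{"translation":[0,0,0],"roll":0,"gripper":45},{"translation":[0,0,0],"roll":0,"gripper":45},{"translation":[0,0,0],"roll":0,"gripper":45},{"translation":[0,0,0],"roll":0,"gripper":45},{"translation":[0,0,0],"roll":0,"gripper":45}]}}

```text
time_s: 36.83
tcp_pos: [0.5729, 0.076, 0.0283]
tool_rot: [0.733, 0.68, -0.008, -0.012]
force: [-0.1, -0.3, -0.1]
width: 0.478
```

>>> {"api": "play_rows", "payload": {"series": [{"translation":[0,0,15],"roll":0,"gripper":45},{"translation":[0,0,40],"roll":0,"gripper":45},{"translation":[0,0,75],"roll":0,"gripper":45},{"translation":[0,0,110],"roll":0,"gripper":45},{"translation":[-20,0,125],"roll":0,"gripper":45},{"translation":[-30,-25,125],"roll":0,"gripper":45},{"translation":[-30,-60,125],"roll":0,"gripper":45},{"translation":[-30,-70,125],"roll":0,"gripper":45}]}}

```text
time_s: 37.5
tcp_pos: [0.5428, 0.0029, 0.1543]
tool_rot: [0.733, 0.68, -0.008, -0.01]
force: [0.2, 0.2, -0.9]
width: 0.481
```

>>> {"api": "play_rows", "payload": {"series": [{"translation":[0,0,0],"roll":0,"gripper":45},{"translation":[0,0,0],"roll":0,"gripper":45},{"translation":[0,0,0],"roll":0,"gripper":45},{"translation":[0,0,0],"roll":0,"gripper":45},{"translation":[0,0,0],"roll":0,"gripper":45},{"translation":[0,0,0],"roll":0,"gripper":45},{"translation":[0,0,0],"roll":0,"gripper":45},{"translation":[0,0,0],"roll":0,"gripper":45}]}}

```text
time_s: 38.17
tcp_pos: [0.5428, 0.0033, 0.1542]
tool_rot: [0.733, 0.68, -0.008, -0.01]
force: [0.4, 0.3, -1.0]
width: 0.48
```

```bash
python3 - <<'E'
from h import *
shot('wrist','w25.png');shot('side','d25.png');shot('scene','s25.png');s=sensors.state();print(s['tcp_pos'],s['force'],s['width'])
a=cv2.imread('pics/raw_w25.png')[130:330,120:560];b=cv2.imread('pics/raw_d25.png')[190:330,290:410];c=cv2.imread('pics/raw_s25.png')[200:330,245:375]
o=np.vstack([cv2.resize(a,(770,350),interpolation=3),np.hstack([cv2.resize(b,(385,240),interpolation=3),cv2.resize(c,(385,240),interpolation=3)])])
cv2.imwrite('pics/m25.png',o)
print(proj('w25.png',[.5737,.0763,.028]))
E
```

```text
[0.54280836 0.00300781 0.1543079 ] [-0.28583482 -0.6964586  -0.61181446] 0.4772431200220427
[390.96771467 256.58195319]
```

View pics/m25.png

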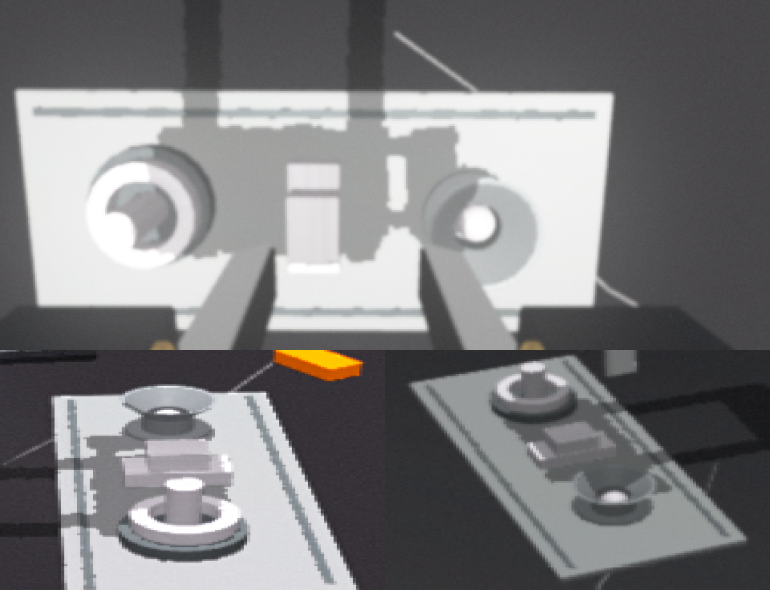

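The last picture shows the ring on the anvil with the pin upright, the stack at the middle, and the ball in the well at (393,257) against a predicted (391,257). The gripper is well clear, so I'm handing in.

```bash
python3 -c "
from bench import ticket; print(ticket.close_job())"
```

```text
the job is handed in; nothing more can be done
None
```

I finished the setup in the order you asked and handed it in at about 38 s of the 131 s allowed; no verdict was reported. Everything is released, and the gripper is well clear above the stage.

| Part | Where it ended up in my last checks |
|---|---|
| Ring | Flat on the anvil, about 1.6 mm off centre (near my measurement noise) |
| Pin | Upright inside the ring, top within about 1 mm of where it should be |
| Long block | Flat, about 1 mm from the midpoint between anvil and nest |
| Short block | On top of the long one, centred to within about 1 mm |
| Ball | Down in the nest's well, seen within about 2 px of its expected place |

**Disagreements and faults:**
- **Fingertip height:** the fingertips really end about 33 mm above the reported TCP. My first grasp at the ring therefore closed on nothing and moved nothing. I corrected for this from then on.
- **Tool tilt:** the tool leaned up to about 2° over the moves, and I allowed for that at the ball.
- **Fixed cameras:** the two differed by up to about 8 mm, so I used their averages and the wrist camera.
- **Anvil to nest:** I measured about 189 mm between them, against the stated "about 200".

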